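Gauge, rack and lock the turtle blanks

TASK

Push every turtle blank that is low enough to clear the height bar through the rack's mouth and under the bar, one behind another, until they are all fully inside the rack; put a blank that is too tall for the bar upright in the shallow tray instead. Then swing the gate fully shut and after that turn the quarter-turn catch counter-clockwise, so that its tongue crosses the front of the gate, until it drops into its locked detent. Leave the bowl, plumb bob and farmer figure where they stand.

Things in the scene. Friction and masses are not known exactly. Their poses are not given: they have to be found in the camera images.
- rack: Fixed gauge rack: a lane between plank walls, its floor the bare ledge. Origin on the ledge, mid-mouth; own +y runs inwards along the lane (roughly world +y), +x across it, away from the robot. Lane 64 mm wide, 270 mm deep to its closed end; walls 10 mm thick, 54 mm high. Three low blanks fit one behind another and may push each other along.
- height_bar (a point): Centre of the underside of the height bar, a steel bar 12 mm square fixed across the lane 20 to 32 mm in from the mouth; underside 54 mm, top 66 mm above the ledge. Four wooden bars of the same size and height follow every 58 mm along the lane, so blanks can enter only through the mouth.
- turtle1: Half-carved turtle in bare fig wood, about 0.17 kg: a flat plinth 84 mm long (own x), 54 mm wide (own y) and 28 mm high carrying a round shell 48 mm across whose top is 46 mm above the underside. Origin at the centre of the underside, z up. It clears the bar. May be absent.
- turtle2: Another, same as turtle1. May be absent.
- turtle3: Another, same as turtle1. May be absent.
- turtle_tall: Turtle blank with the same plinth (84 x 54 x 28 mm) but a shell not yet carved down: its top is 66 mm above the underside, so it cannot pass the bar. Origin at the centre of the underside. May be absent.
- tray: Fixed shallow open wooden tray, outside 142 mm (own x) by 190 mm (own y), walls 6 mm thick and 24 mm high, floor 6 mm thick. Origin at the centre of its underside.
- gate (a joint): Angle of the steel gate on its upright hinge: 0 = shut across the mouth (a stop), grows as it swings outwards (counter-clockwise from above); starts at 2.2 to 2.7. Light friction holds it where it is left. Panel 8 mm thick, reaching 82 mm from the hinge, 4 to 46 mm above the ledge; it points along the rack's -x when shut.
- gate_hinge (a point): Point on the gate's hinge axis, at ledge height; a post 14 mm thick and 48 mm high stands here (rack x +40, y -2 mm).
- gate_pin (a point): On the axis of the upright round pin on the gate, to pinch or push: 16 mm thick, from 42 to 110 mm above the ledge; this point is 95 mm up and 46 mm from the hinge axis.
- catch (a joint): Catch angle about its upright axis: 0 to 0.15 at the start = free, tongue along the rack's -y; grows counter-clockwise from above; 1.57 = locked (a stop), tongue along +x in front of the shut gate, which it then holds. Turns lightly (about 0.05 N m); past about 1.4 its spring draws it on and down into the detent once the fingers let go, and then it resists being turned back.
- catch_drop (a joint): Height of the whole catch: 0 to -0.001 m while free, -0.004 m when a ball under it has fallen off the edge of the foot block into the locked detent.
- catch_grip (a point): On the catch's axis, mid-handle, 68 mm above the ledge: a dark wood bar 52 mm long, 14 mm thick, 26 mm high, its top 12 mm above this point. This point's own y axis runs along the bar, its -y the way the tongue points. Under the bar, 22 to 30 mm below this point: a steel tongue reaching 56 mm from the axis. It sits on a small iron foot (up to 36 mm wide, 28 mm high) at rack x -80, y -16 mm.
- bowl: Bystander: aluminium bowl, 150 mm across, 60 mm high. Origin under its centre.
- plumb_bob: Bystander: brass plumb bob standing on its cap, 40 mm across, 100 mm high. Origin under its centre.
- farmer: Bystander: half-carved farmer figure in fig wood, 168 mm high, hat 72 mm across. Origin under its centre.

How it is judged:
By the outcome, as a careful person would: the job done as asked, in the order asked, and still so for the second after the job is handed in, with the robot touching nothing.
Of turtle1, turtle2, turtle3, turtle_tall only 3 to 4 are there at a start; the rules pass over those that are not, and their reading is None.
At some moment in a run one of turtle1, turtle2, turtle3, turtle_tall may be knocked a few centimetres aside while the robot is not near it.
Once in a run the grip may slacken for a moment while it holds something.
It also fails if it takes over 200 s, if anything falls off the work surface, if the arm or the gripper's body presses on something with over 40 N, if the wrist force passes 120 N, or if a joint passes its speed limit or range.

ROBOT

A 7-joint arm with a two-finger parallel gripper is mounted at the origin on the work surface. World frame = base frame: x ahead of the robot, y to its left, z up, the work surface at z = 0. Lengths are in m, angles in rad, forces in N, time in s.
With the tool pointing down it reaches from about 0.425 to 0.95 m from the base axis. Payload 4.7 kg.
Tool frame: the origin (TCP) lies midway between the tips of the shut fingers; the grasp point (between the pads) lies behind it (grip_point_offset is the z of the grasp point in the tool frame, in m); z points along the fingers, y is the line along which they close (so a half turn about z gives the same grasp; the last joint's range is limited). The gripper opens to 85 mm and grips with 20 to 120 N. Pads are 22 mm wide; open, the fingers measure 114 mm over their backs; the gripper's body (76 mm by 85 mm) begins 54 mm behind the grasp point. The pads swing forward as they close: fully open they stand 13 mm farther back than shut.
Start: joints at [1.217, 0.469, -0.049, 1.532, 0.024, 1.141, -0.082], TCP at [0.215, -0.64, 0.231] pointing down, gripper open.
Joint ranges: [-2.59, 2.59], [-0.33, 1.99], [-1.39, 1.29], [0.1, 2.45], [-1.04, 4.18], [0.21, 1.99], [-2.66, 2.66]. Speed limits (rad/s): [2.57, 2.57, 3.14, 3.14, 3.14, 3.14, 3.14].

INTERFACE

Orientations are given as a unit quaternion [w, x, y, z].
In Python, from bench import sense, snapshot, get_calibration, finish_job, grip_point_offset gives the robot as it stands.
- The arm moves only by the tool arm_command, never from a script. Its argument "rows" is a list of rows, each an object of numbers: "ax", "ay", "az": the turn, a rotation vector about the tool's x, y, z in degrees; "x", "y", "z": the shift along the tool's x, y, z in mm; "jaw": the closure, from -1 (fully open) to 1 (shut). In form: [{"ax": .., "ay": .., "az": .., "x": .., "y": .., "z": .., "jaw": ..}, ...]. A call has 1 to 5 rows; each row shifts and turns the commanded pose from where the row before left it, along the tool's axes as they then stand; what a row does not reach is not made up. A row lasts 1/8 s, in which the tool goes at most 62.5 mm and 10.7 degrees, less where a joint would pass 70% of its speed; a pose out of reach is approached as far as the arm can. A call with a gripper value outside its range is refused whole. The fingers move at their own pace and stop on an object; "force" is the grip in N (left out, the last holds). Time passes only in rows, so rows that do not move let the fingers close. It gives the time, the measured TCP pose, the force, the opening and the grip force at its end, in the units of the state.
- sense(): the state, without advancing time (a new reading comes with each control period).
- snapshot(name): name is "side" or "top" or "wrist"; returns the picture (400x640x3 uint8, red, green, blue); there is no depth.
- get_calibration(name): a dict with "camera_matrix" (3x3 intrinsics, pixels), "k1" (the pictures are not rectified: a ray, as slopes to the right and down, at radius r is drawn at 1 + k1 r^2 times it, then the intrinsics apply), "view" (4x4, takes a point from world to camera coordinates); the wrist camera has in their place "tool_from_camera" (4x4, takes a point from camera to tool coordinates, whose origin is the TCP and whose axes are the flange's). Camera axes: x right, y down, z forward; pixel columns grow to the right and rows downward; lengths in m; the calibration is good to about 2 mm. A picture is of the moment at which its call begins: read the wrist's pose just before it. get_calibration takes no time and is no camera call.
- finish_job(): hands the job in; it is judged then, once.
The state is a dict: "clock": time; "joint_pos": joint angles; "joint_velocities": joint speeds; "effort": joint torques, N m; "ee_pos": TCP position; "ee_rot": TCP orientation; "force": force on the tool from outside, world axes, zero at the start; "moment": the same for the moment, N m; "grip_width": finger opening in m; "gripper_force": force on a finger pad.
Only numpy, scipy, OpenCV 4.12 (cv2) and the standard library are available. Lean on these libraries where they do the work, as an engineer would, in place of code of your own. Each camera call takes 0.05 s, during which the arm holds its last target. There are 200 camera calls.

## Working session

There is one attempt and no reset: what is moved stays moved. The work goes in short steps, Python scripts to look and compute and a tool call to move; the robot and the scene stay as the last step left them, time stands still between calls to the robot, and variables do not carry over. Pictures are saved under pics/ and viewed, at most 14 in all, crops included, and the job is handed in when it is done.

Besides the shell and the picture viewer there is one more tool, called after "Request:" in YAML: its name, and indented under it one key for each argument. arm_command: Moves the arm, as the interface text tells. Its arguments: {"type":"object","properties":{"rows":{"type":"array"},"force":{"type":"number"}},"required":["rows"]}

```bash
ls; mkdir -p pics; python3 - <<'E'
from bench import *
import cv2, numpy as np
print(sense()); print(grip_point_offset)
for n in ("side","top","wrist"):
    print(n,get_calibration(n))
a=[snapshot(n) for n in ("side","top")]
for n,i in zip(("side","top"),a): cv2.imwrite(f"pics/{n}0.png",cv2.resize(i[:,:,::-1],(800,500)))
E
```

```text
pics
{'clock': 0.0, 'joint_pos': array([ 1.21710474,  0.46943826, -0.04858004,  1.53369296,  0.02408324,
        1.14098577, -0.08231824]), 'joint_velocities': array([ 0.00048517, -0.00122308, -0.00046264, -0.00031006, -0.00062015,
        0.00030882,  0.00223548]), 'effort': array([-2.39699484e-04, -5.10316122e+01, -4.65493498e-02, -2.37719125e+01,
        1.07340451e-02,  7.49129016e-03,  2.47901590e-05]), 'ee_pos': array([ 0.21522102, -0.63915663,  0.23026391]), 'ee_rot': array([-9.51430410e-04,  9.86842852e-01,  1.61679449e-01, -1.87526530e-04]), 'force': array([ 1.17654052,  0.49813764, -1.04087616]), 'moment': array([-0.00135884,  0.01956561, -0.01249861]), 'gripper_force': 0.0, 'grip_width': 0.08536124238085115}
-0.0187
side {'camera_matrix': array([[443.42300377,   0.        , 314.62545242],
       [  0.        , 443.42300377, 201.88474797],
       [  0.        ,   0.        ,   1.        ]]), 'k1': 0.011664622751864993, 'view': array([[-0.70314498, -0.71086952, -0.01586397,  0.45559472],
       [-0.49421027,  0.50463732, -0.70788232,  0.35679943],
       [ 0.51121752, -0.489
[... 425 characters left out ...]
2309],
       [ 0.07546481,  0.02991937, -0.9966995 ,  1.17394912],
       [ 0.        ,  0.        ,  0.        ,  1.        ]])}
wrist {'camera_matrix': array([[323.37799352,   0.        , 321.56766816],
       [  0.        , 323.37799352, 200.98557974],
       [  0.        ,   0.        ,   1.        ]]), 'k1': -0.055825344835649306, 'tool_from_camera': array([[ 1.11656074e-03, -9.55528506e-01, -2.94896639e-01,
         7.46057095e-02],
       [ 9.99999362e-01,  1.11728988e-03,  1.66016464e-04,
         6.77296916e-05],
       [ 1.70851565e-04, -2.94896636e-01,  9.55529144e-01,
        -1.42038128e-01],
       [ 0.00000000e+00,  0.00000000e+00,  0.00000000e+00,
         1.00000000e+00]])}
```

View pics/side0.png

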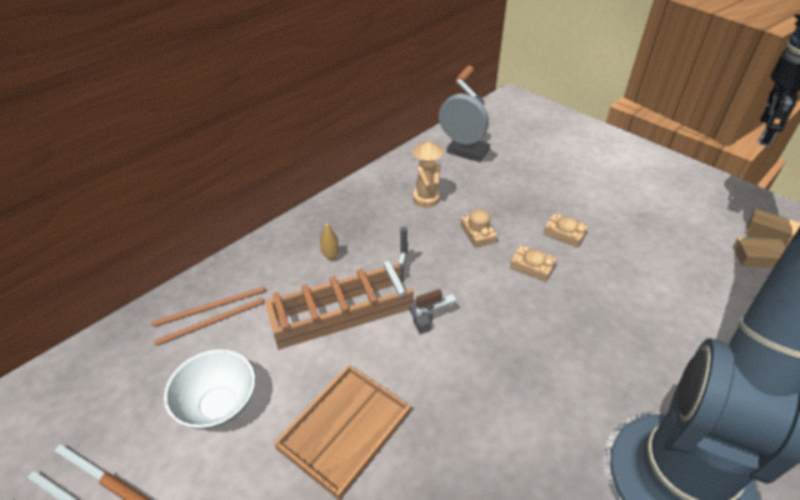

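View pics/top0.png

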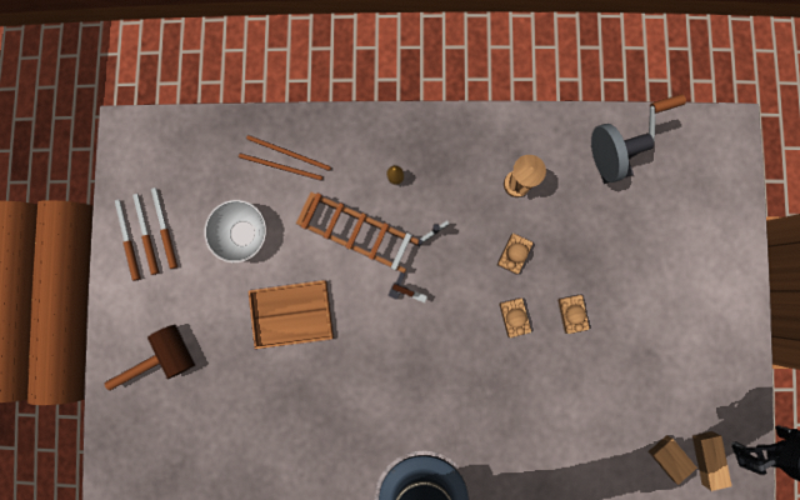

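The top picture (800x500) shows three blanks near (517,253), (515,317) and (574,313). The rack mouth is at (405,250), with the gate open at (435,232), the catch at (405,290) and the tray at (291,314). In the side view, the blank at (480,228) looks taller than the others.

```bash
cat > h.py <<'E'
import cv2, numpy as np
from bench import *
from scipy.spatial.transform import Rotation as R
np.set_printoptions(precision=4,suppress=True)
def snap(n):
    s=sense(); i=snapshot(n)[:,:,::-1].copy(); return i,cam(n,s)
def cam(n,s=None):
    c=get_calibration(n)
    if n=="wrist":
        q=s["ee_rot"]; T=np.eye(4); T[:3,:3]=R.from_quat([q[1],q[2],q[3],q[0]]).as_matrix(); T[:3,3]=s["ee_pos"]
        V=np.linalg.inv(T@np.array(c["tool_from_camera"]))
    else: V=np.array(c["view"])
    return dict(K=np.array(c["camera_matrix"]),k=c["k1"],V=V)
def ray(c,p):
    K=c["K"]; d=np.array([(p[0]-K[0,2])/K[0,0],(p[1]-K[1,2])/K[1,1]]); s=d.copy()
    for _ in range(10): s=d/(1+c["k"]*(s@s))
    W=np.linalg.inv(c["V"]); v=W[:3,:3]@np.array([s[0],s[1],1]); return W[:3,3],v/np.linalg.norm(v)
def onplane(c,p,z):
    o,v=ray(c,p); return o+v*(z-o[2])/v[2]
def proj(c,P):
    q=c["V"][:3,:3]@np.asarray(P,float)+c["V"][:3,3]; s=q[:2]/q[2]; s=s*(1+c["k"]*(s@s))
    return np.array([c["K"][0,0]*s[0]+c["K"][0,2],c["K"][1,1]*s[1]+c["K"][1,2]])
def tri(*cps):
    A=np.zeros((3,3));b=np.zeros(3);L=[]
    for c,p in cps:
        o,v=ray(c,p);M=np.eye(3)-np.outer(v,v);A+=M;b+=M@o;L.append((o,M))
    X=np.linalg.solve(A,b); return X,max(np.linalg.norm(M@(X-o)) for o,M in L)
def pose():
    s=sense(); q=s["ee_rot"]; m=R.from_quat([q[1],q[2],q[3],q[0]]).as_matrix()
    return s["ee_pos"],np.degrees(np.arctan2(m[1,0],m[0,0])),m
def move(P,yaw):
    "tool shift (mm) in present tool axes and az (deg) to TCP P with tool-x yaw, pointing down"
    p,y,m=pose(); d=m.T@(np.asarray(P)-p)*1000; t=np.radians(yaw)
    T=np.array([[np.cos(t),np.sin(t),0],[np.sin(t),-np.cos(t),0],[0,0,-1]])
    return d.round(1),np.degrees(R.from_matrix(m.T@T).as_rotvec()).round(1)
E
python3 - <<'E'
from h import *
S,sc=snap("side");T,tc=snap("top")
cv2.imwrite("pics/S.png",S);cv2.imwrite("pics/T.png",T)
a=cv2.resize(S[170:235,360:480],None,fx=6.6,fy=4.6,interpolation=2)
a=cv2.resize(S[160:230,360:480],(800,466),interpolation=2)
b=cv2.resize(T[130:290,230:490],(800,492),interpolation=2)
cv2.imwrite("pics/Sc.png",cv2.resize(S[150:280,200:400],(800,520),interpolation=2));cv2.imwrite("pics/St.png",a);cv2.imwrite("pics/Tc.png",b)
for n,I,c in(("side",S,sc),("top",T,tc)):
    h=cv2.cvtColor(I,cv2.COLOR_BGR2HSV); m=((h[...,0]>8)&(h[...,0]<25)&(h[...,1]>90)&(h[...,2]>90)).astype(np.uint8)
    k,l,st,ce=cv2.connectedComponentsWithStats(m)
    for i in range(1,k):
        if 80<st[i,4]<2000: print(n,st[i],ce[i],onplane(c,ce[i],0.02))
E
```

```text
side [363  51  17  18 124] [371.9597  57.9758] [ 1.0924 -0.7678  0.02  ]
side [304 100  36  16 107] [321.7103 107.9907] [ 0.9832 -0.3669  0.02  ]
side [264 112  39  30 269] [282.119  125.8439] [ 1.0032 -0.1993  0.02  ]
side [331 115  23  50 579] [341.0933 139.4594] [ 0.8111 -0.2812  0.02  ]
side [239 145  23  12  89] [249.9775 150.6404] [ 0.9764 -0.0406  0.02  ]
side [162 168  42  27 265] [185.7585 182.1962] [0.9953 0.1824 0.02  ]
side [370 169  27  25 348] [382.908  180.8707] [ 0.5905 -0.2208  0.02  ]
side [ 590  168   50   45 1324] [613.6548 190.4796] [ 0.1094 -0.6345  0.02  ]
side [438 173  31  23 355] [452.8254 182.5718] [ 0.4434 -0.3542  0.02  ]
side [257 179  14  29 268] [262.9627 194.25  ] [0.7958 0.0578 0.02  ]
side [410 198  34  23 402] [426.6592 209.0299] [ 0.4349 -0.2149  0.02  ]
side [122 230  90  31 321] [165.6044 245.0748] [0.8296 0.3497 0.02  ]
side [ 80 378  39  22 358] [ 96.3296 390.3547] [0.6048 0.6389 0.02  ]
top [522  75  27  14 198] [535.7424  81.5303] [ 0.9651 -0.6061  0.02  ]
top [197 108  67  28 254] [230.1535 121.7953] [0.835  0.3386 0.02  ]
top [191 123  67 
[... 406 characters left out ...]
op [282 173  29  35 252] [298.619  190.5754] [0.6222 0.1237 0.02  ]
top [128 183  12  32 148] [133.5135 198.3581] [0.5963 0.6356 0.02  ]
top [399 187  27  32 505] [412.0198 202.4812] [ 0.5879 -0.2167  0.02  ]
top [113 188  12  32 142] [118.5704 203.007 ] [0.5817 0.6832 0.02  ]
top [ 99 193  11  31 142] [103.8239 208.1268] [0.5655 0.7304 0.02  ]
top [448 236  24  31 529] [459.2647 250.9093] [ 0.4444 -0.356   0.02  ]
top [401 239  24  31 525] [412.2686 253.7695] [ 0.4353 -0.2162  0.02  ]
top [ 84 285  43  27 315] [104.8603 297.7492] [0.2907 0.7158 0.02  ]
top [561 349  24  44 698] [572.6662 370.586 ] [ 0.092 -0.692  0.02 ]
top [524 351  34  37 618] [540.1812 368.9466] [ 0.098  -0.5937  0.02  ]
```

View pics/Sc.png

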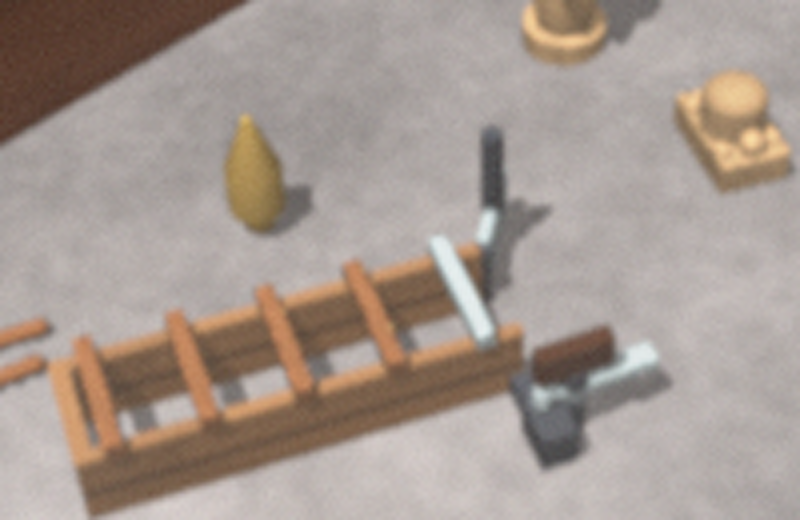

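View pics/Tc.png

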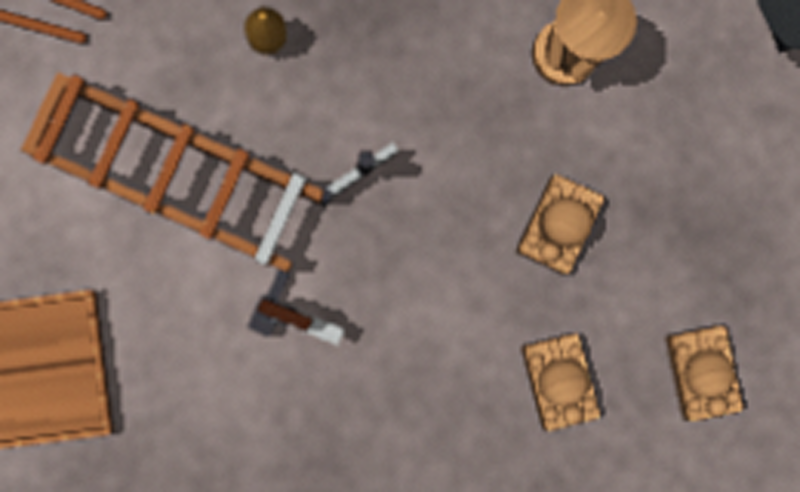

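View pics/St.png

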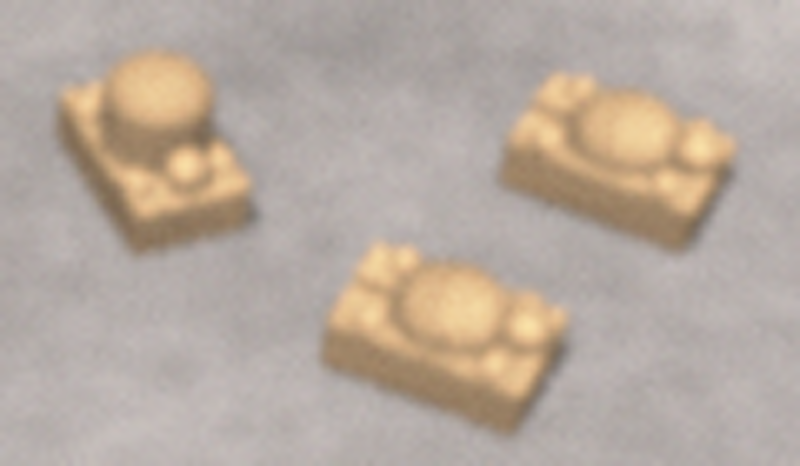

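The side crops show that the blank near the farmer is tall, with a cylinder shell. The other two are low. The gate pin top is at side crop (491,130) and top crop (367,158). The catch handle is at side (573,350) and top (284,311).

```bash
python3 - <<'E'
from h import *
sc,tc=cam("side"),cam("top")
t=lambda x,y:(230+x*260/800,130+y*160/492); s=lambda x,y:(200+x/4,150+y/4)
f=lambda x,y:(x*.8,y*.8)
L=dict(nearmouth=(s(521,328),t(290,266)),barN=(s(490,338),t(264,261)),barF=(s(437,240),t(298,177)),endF=(s(53,365),t(62,75)),endN=(s(85,462),t(24,151)),
pin=(s(491,130),t(367,158)),handle=(s(573,347),t(284,311)),tongue=(s(655,350),t(338,335)),hA=(s(605,332),t(308,322)),hB=(s(540,360),t(262,302)),
tr1=(f(350,367),f(249+78,282)),tr2=(f(411,407),f(333,340)),tr3=(f(338,494),f(257,348)),tr4=(f(277,442),f(249,291)))
for k,(a,b) in L.items(): X,e=tri((sc,a),(tc,b)); print(k,X,round(e,4))
# shell tops
ts=lambda x,y:(360+x*120/800,160+y*70/466)
for k,a,b in(("tall",ts(158,85),t(570,217)),("A",ts(452,290),t(564,376)),("B",ts(628,115),t(708,370))): print(k,*tri((sc,a),(tc,b)))
# turtle plinth rects from top
T=cv2.imread("pics/T.png");h=cv2.cvtColor(T,cv2.COLOR_BGR2HSV); m=((h[...,0]>8)&(h[...,0]<25)&(h[...,1]>90)&(h[...,2]>90)).astype(np.uint8)
k,l,st,ce=cv2.connectedComponentsWithStats(m)
for i in range(1,k):
    if 490<st[i,4]<540 and 390<ce[i][0]<470:
        ys,xs=np.where(l==i); P=np.array([onplane(tc,(x,y),.02)[:2] for x,y in zip(xs,ys)],np.float32)*1000
        print(ce[i],cv2.minAreaRect(P))
E
```

```text
nearmouth [0.544  0.0457 0.0508] 0.0009
barN [0.548  0.0698 0.0581] 0.0004
barF [0.6272 0.0381 0.0638] 0.0004
endF [0.7278 0.2681 0.0504] 0.0012
endN [0.6516 0.301  0.0551] 0.0006
pin [ 0.6399 -0.0249  0.1102] 0.0007
handle [0.5    0.0493 0.0721] 0.0009
tongue [ 0.4774 -0.0015  0.0454] 0.0012
hA [0.4913 0.028  0.0751] 0.0008
hB [0.5081 0.0698 0.0706] 0.0011
tr1 [0.5178 0.2373 0.0126] 0.0025
tr2 [0.3791 0.2193 0.0185] 0.0023
tr3 [0.3569 0.4043 0.0166] 0.0022
tr4 [0.492  0.4234 0.0225] 0.0007
tall [ 0.5912 -0.2203  0.0509] 0.00017348495308323092
A [ 0.4388 -0.2173  0.0364] 0.0021314413450964635
B [ 0.4454 -0.3536  0.0393] 0.0019101466466895768
[412.0198 202.4812] ((588.0010375976562, -216.6314697265625), (55.07161331176758, 85.93342590332031), 64.82108306884766)
[459.2647 250.9093] ((444.4574890136719, -356.4501953125), (84.41085815429688, 56.037994384765625), 11.353900909423828)
[412.2686 253.7695] ((435.63092041015625, -216.33741760253906), (84.49616241455078, 54.137367248535156), 13.840950012207031)
```

```bash
python3 -c "
from h import *
print(move((.436,-.2165,.2),13.8))"
```

```text
(array([ 344.1, -330.3,   31. ]), array([-0.1,  0. ,  4.8]))
```

Request:
arm_command:
  rows:
    - {"x":34.4,"y":-33,"z":3.1,"az":0.5,"ax":0,"ay":0,"jaw":-1}
    - {"x":34.4,"y":-33,"z":3.1,"az":0.5,"ax":0,"ay":0,"jaw":-1}
    - {"x":34.4,"y":-33,"z":3.1,"az":0.5,"ax":0,"ay":0,"jaw":-1}
    - {"x":34.4,"y":-33,"z":3.1,"az":0.5,"ax":0,"ay":0,"jaw":-1}
    - {"x":34.4,"y":-33,"z":3.1,"az":0.5,"ax":0,"ay":0,"jaw":-1}
  force: 40

```text
clock: 0.82
ee_pos: [0.33, -0.4289, 0.2157]
ee_rot: [0.0, 0.99, 0.14, 0.0]
force: [-0.5, -0.9, -1.4]
grip_width: 0.0853
gripper_force: 0.0
```

Request:
arm_command:
  rows:
    - {"x":34.4,"y":-33,"z":3.1,"az":0.5,"ax":0,"ay":0,"jaw":-1}
    - {"x":34.4,"y":-33,"z":3.1,"az":0.5,"ax":0,"ay":0,"jaw":-1}
    - {"x":34.4,"y":-33,"z":3.1,"az":0.5,"ax":0,"ay":0,"jaw":-1}
    - {"x":34.4,"y":-33,"z":3.1,"az":0.5,"ax":0,"ay":0,"jaw":-1}
    - {"x":34.4,"y":-33,"z":3.1,"az":0.5,"ax":0,"ay":0,"jaw":-1}

```text
clock: 1.45
ee_pos: [0.4531, -0.225, 0.2003]
ee_rot: [0.0, 0.993, 0.118, 0.0]
force: [0.6, -0.1, 0.3]
grip_width: 0.0854
gripper_force: 0.0
```

Request:
arm_command:
  rows:
    - {"x":0,"y":0,"z":0,"az":0,"ax":0,"ay":0,"jaw":-1}
    - {"x":0,"y":0,"z":0,"az":0,"ax":0,"ay":0,"jaw":-1}

```text
clock: 1.7
ee_pos: [0.4521, -0.2268, 0.2002]
ee_rot: [0.0, 0.993, 0.118, -0.0]
force: [-0.5, 0.1, -1.0]
grip_width: 0.0854
gripper_force: 0.0
```

```bash
cat >> h.py <<'E'
def turtles(c,I,z,a=(1500,60000)):
    h=cv2.cvtColor(I,cv2.COLOR_BGR2HSV); m=((h[...,0]>8)&(h[...,0]<25)&(h[...,1]>90)&(h[...,2]>80)).astype(np.uint8)
    m=cv2.morphologyEx(m,cv2.MORPH_OPEN,np.ones((3,3),np.uint8))
    k,l,st,ce=cv2.connectedComponentsWithStats(m)
    for i in range(1,k):
        if a[0]<st[i,4]<a[1]:
            cs,_=cv2.findContours((l==i).astype(np.uint8),0,1); P=np.array([onplane(c,p[0],z)[:2] for p in max(cs,key=len)],np.float32)*1000
            r=cv2.minAreaRect(P); print(st[i],ce[i].round(),np.round(r[0],1),np.round(r[1],1),round(r[2],1))
E
python3 - <<'E'
from h import *
print(pose()[:2],sense()["grip_width"])
I,c=snap("wrist"); cv2.imwrite("pics/w1.png",I); np.save("w1.npy",c["V"])
turtles(c,I,.028)
E
```

```text
(array([ 0.4521, -0.2268,  0.2002]), np.float64(13.602238659202369)) 0.08543879947673814
[ 411  177   59   74 1666] [445. 216.] [ 444.9 -353.9] [80.6 52.4] 11.6
```

View pics/w1.png

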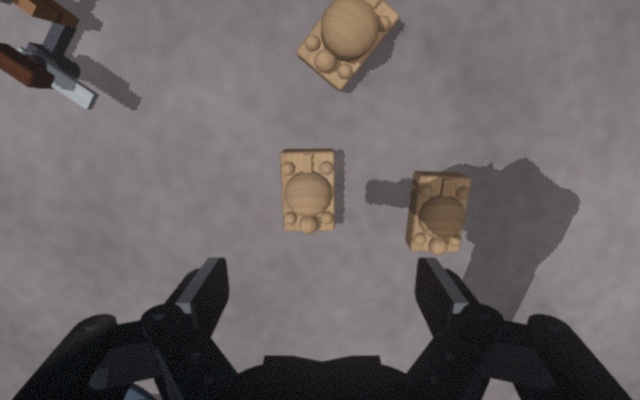

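Wrist view: low blank A is at (308,190), low blank B is at (440,212) in shadow, the tall one is at (350,40) and the catch is upper left. I'll fix the mask and measure again.

```bash
sed -i 's/>90)&(h\[...,2\]>80)/>70)\&(h[...,2]>70)/' h.py; python3 - <<'E'
from h import *
I=cv2.imread("pics/w1.png"); c=cam("wrist",sense()); c["V"]=np.load("w1.npy")
h=cv2.cvtColor(I,cv2.COLOR_BGR2HSV); print(h[160,300],h[190,308],h[225,300],h[120,300])
turtles(c,I,.028,(900,60000))
E
```

```text
[ 16  91 179] [ 15  89 158] [ 16  89 155] [170  18 131]
[ 297    0  101   90 5310] [346.  38.] [ 586.5 -217.1] [53.5 83. ] 64.4
[ 281  150   54   83 4203] [308. 190.] [ 435.8 -216.7] [86.2 52.8] 14.3
[ 406  172   64   83 4137] [438. 212.] [ 444.  -352.1] [89.7 59. ] 11.8
```

```bash
python3 -c "
from h import *
print(move((.416,-.2215,.002),14.1))"
```

```text
(array([-33.4, -14.2, 198.3]), array([ 0. ,  0. , -0.6]))
```

Request:
arm_command:
  rows:
    - {"x":-16.7,"y":-7.1,"z":45,"az":-0.6,"ax":0,"ay":0,"jaw":-1}
    - {"x":-16.7,"y":-7.1,"z":45,"az":0,"ax":0,"ay":0,"jaw":-1}
    - {"x":0,"y":0,"z":40,"az":0,"ax":0,"ay":0,"jaw":-1}
    - {"x":0,"y":0,"z":40,"az":0,"ax":0,"ay":0,"jaw":-1}
    - {"x":0,"y":0,"z":20,"az":0,"ax":0,"ay":0,"jaw":-1}

```text
clock: 2.38
ee_pos: [0.4148, -0.2218, 0.0084]
ee_rot: [-0.0, 0.993, 0.122, -0.001]
force: [-0.2, 0.1, 0.8]
grip_width: 0.0859
gripper_force: 0.0
```

Request:
arm_command:
  rows:
    - {"x":0,"y":0,"z":8,"az":0,"ax":0,"ay":0,"jaw":-1}
    - {"x":0,"y":0,"z":0,"az":0,"ax":0,"ay":0,"jaw":-1}
    - {"x":0,"y":0,"z":0,"az":0,"ax":0,"ay":0,"jaw":0.5}
    - {"x":0,"y":0,"z":0,"az":0,"ax":0,"ay":0,"jaw":1}
    - {"x":0,"y":0,"z":0,"az":0,"ax":0,"ay":0,"jaw":1}

```text
clock: 3.0
ee_pos: [0.4173, -0.221, 0.0034]
ee_rot: [0.001, 0.992, 0.124, 0.001]
force: [-2.6, -0.1, 7.1]
grip_width: 0.0532
gripper_force: 42.3
```

Request:
arm_command:
  rows:
    - {"x":0,"y":0,"z":0,"az":0,"ax":0,"ay":0,"jaw":1}
    - {"x":0,"y":0,"z":0,"az":0,"ax":0,"ay":0,"jaw":1}
    - {"x":0,"y":0,"z":0,"az":0,"ax":0,"ay":0,"jaw":1}

```text
clock: 3.38
ee_pos: [0.4173, -0.221, 0.0034]
ee_rot: [0.001, 0.992, 0.124, 0.001]
force: [-0.9, -0.4, 7.3]
grip_width: 0.0531
gripper_force: 42.3
```

Request:
arm_command:
  rows:
    - {"x":0,"y":0,"z":-30,"az":0,"ax":0,"ay":0,"jaw":1}
    - {"x":0,"y":0,"z":-30,"az":0,"ax":0,"ay":0,"jaw":1}
    - {"x":0,"y":0,"z":-40,"az":-8.8,"ax":0,"ay":0,"jaw":1}
    - {"x":0,"y":0,"z":-20,"az":-8.8,"ax":0,"ay":0,"jaw":1}
    - {"x":0,"y":0,"z":0,"az":-8.8,"ax":0,"ay":0,"jaw":1}
  force: 50

```text
clock: 4.0
ee_pos: [0.4176, -0.2211, 0.1244]
ee_rot: [0.002, 0.937, 0.349, 0.001]
force: [0.1, 0.1, -3.2]
grip_width: 0.0532
gripper_force: 55.1
```

Request:
arm_command:
  rows:
    - {"x":0,"y":0,"z":0,"az":-8.8,"ax":0,"ay":0,"jaw":1}
    - {"x":0,"y":0,"z":0,"az":-8.8,"ax":0,"ay":0,"jaw":1}
    - {"x":0,"y":0,"z":0,"az":-8.8,"ax":0,"ay":0,"jaw":1}
    - {"x":0,"y":0,"z":0,"az":0,"ax":0,"ay":0,"jaw":1}

```text
clock: 4.5
ee_pos: [0.4163, -0.2206, 0.1223]
ee_rot: [-0.0, 0.834, 0.551, -0.0]
force: [0.8, -0.5, -1.2]
grip_width: 0.0531
gripper_force: 55.0
```

```bash
python3 -c "
from h import *
print(pose()[:2],sense()['grip_width'],move((.537,-.072,.12),67))"
```

```text
(array([ 0.4163, -0.2206,  0.1223]), np.float64(66.89920069996732)) 0.05310478540278951 (array([184. ,  52.7,   2.3]), array([-0. , -0. , -0.1]))
```

Request:
arm_command:
  rows:
    - {"x":36.8,"y":10.5,"z":0,"az":0,"ax":0,"ay":0,"jaw":1}
    - {"x":36.8,"y":10.5,"z":0,"az":0,"ax":0,"ay":0,"jaw":1}
    - {"x":36.8,"y":10.5,"z":0,"az":0,"ax":0,"ay":0,"jaw":1}
    - {"x":36.8,"y":10.5,"z":0,"az":0,"ax":0,"ay":0,"jaw":1}
    - {"x":36.8,"y":10.5,"z":2.3,"az":0,"ax":0,"ay":0,"jaw":1}

```text
clock: 5.12
ee_pos: [0.5375, -0.0708, 0.1201]
ee_rot: [0.0, 0.835, 0.551, -0.0]
force: [-0.1, -0.1, -1.0]
grip_width: 0.0529
gripper_force: 55.0
```

Request:
arm_command:
  rows:
    - {"x":0,"y":0,"z":0,"az":0,"ax":0,"ay":0,"jaw":1}
    - {"x":0,"y":0,"z":0,"az":0,"ax":0,"ay":0,"jaw":1}

```text
clock: 5.38
ee_pos: [0.5362, -0.0722, 0.1197]
ee_rot: [-0.0, 0.834, 0.551, -0.001]
force: [-0.5, -1.0, -2.0]
grip_width: 0.0535
gripper_force: 55.0
```

```bash
python3 - <<'E'
from h import *
print(pose()[:2],sense()["grip_width"])
I,c=snap("wrist"); cv2.imwrite("pics/w2.png",I); np.save("w2.npy",c["V"])
E
```

```text
(array([ 0.5362, -0.0722,  0.1197]), np.float64(66.9222485048896)) 0.05348929790281146
```

View pics/w2.png

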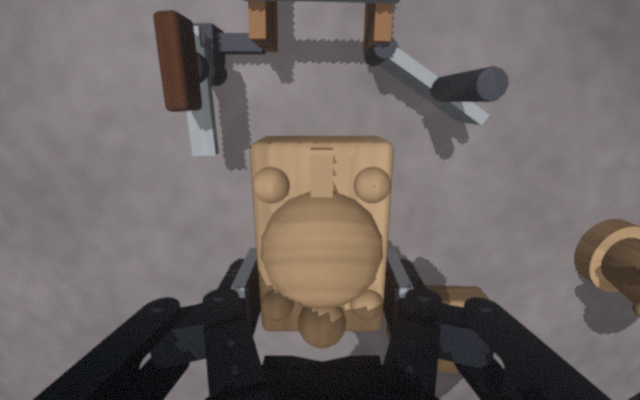

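Wrist view: the rack mouth is at the top, with wall ends at columns 249-273 and 367-392 and rows 40-52. The blank is held straight. The hinge post is at about (386,48), the pin top at (491,84) and the catch handle at (177,62).

```bash
python3 - <<'E'
from h import *
c=cam("wrist",sense()); c["V"]=np.load("w2.npy")
o=np.array([.580,.029]);t=np.radians(67);U=np.array([[np.sin(t),-np.cos(t)],[np.cos(t),np.sin(t)]])
def f(n,p,z): X=onplane(c,p,z); print(n,X,(U@(X[:2]-o)*1000).round(1))
f("LinT",(273,40),.054);f("RinT",(367,40),.054);f("LoutT",(249,40),.054);f("RoutT",(392,40),.054)
f("LinB",(276,52),0);f("RinB",(372,50),0);f("post",(386,48),.048);f("pintop",(491,84),.110);f("handle",(177,62),.080)
f("hA",(168,12),.08);f("hB",(184,110),.08)
f("turtFL",(252,140),.1167+.028);f("turtFR",(391,140),.1167+.028);f("BL",(264,328),.145);f("BR",(382,328),.145)
I=cv2.imread("pics/w2.png");h=cv2.cvtColor(I,cv2.COLOR_BGR2HSV)
for r in(20,34,46):print(r,[ (x,*h[r,x]) for x in range(244,398,2) if x<282 or x>360])
cv2.imwrite("pics/w2c.png",cv2.resize(I[0:120,140:520],(760,240),interpolation=2))
E
```

```text
LinT [0.5525 0.0406 0.054 ] [-29.9  -0.1]
RinT [0.6035 0.0188 0.054 ] [25.6 -0.2]
LoutT [0.5394 0.0463 0.054 ] [-44.1   0. ]
RoutT [0.6172 0.0132 0.054 ] [40.5 -0. ]
LinB [0.5476 0.0435 0.    ] [-35.5   0.7]
RinB [0.6144 0.0166 0.    ] [36.5  2.1]
post [0.6138 0.0108 0.048 ] [38.2 -3.6]
pintop [ 0.6387 -0.0254  0.11  ] [ 75.3 -27.1]
handle [0.5028 0.046  0.08  ] [-77.7 -14.5]
hA [0.5103 0.0693 0.08  ] [-79.9   9.9]
hB [0.4941 0.0227 0.08  ] [-76.7 -39.3]
turtFL [ 0.537  -0.0056  0.1447] [-26.  -48.6]
turtFR [ 0.583  -0.0251  0.1447] [ 23.9 -48.7]
BL [ 0.5054 -0.0799  0.145 ] [ -26.1 -129.4]
BR [ 0.5527 -0.0999  0.145 ] [  25.3 -129.3]
20 [(244, np.uint8(170), np.uint8(11), np.uint8(141)), (246, np.uint8(176), np.uint8(13), np.uint8(142)), (248, np.uint8(10), np.uint8(57), np.uint8(144)), (250, np.uint8(14), np.uint8(113), np.uint8(149)), (252, np.uint8(14), np.uint8(114), np.uint8(148)), (254, np.uint8(13), np.uint8(114), np.uint8(148)), (256, np.uint8(14), np.uint8(113), np.uint8(149)), (258, np.uint8(14), np.uint8(112), np.uint8(148)), (260, np.uint8(14), np.uint8(115), np.uint8(14
[... 4384 characters left out ...]
3)), (370, np.uint8(8), np.uint8(74), np.uint8(62)), (372, np.uint8(165), np.uint8(10), np.uint8(51)), (374, np.uint8(120), np.uint8(5), np.uint8(56)), (376, np.uint8(110), np.uint8(23), np.uint8(66)), (378, np.uint8(117), np.uint8(29), np.uint8(78)), (380, np.uint8(120), np.uint8(24), np.uint8(75)), (382, np.uint8(140), np.uint8(26), np.uint8(60)), (384, np.uint8(138), np.uint8(21), np.uint8(61)), (386, np.uint8(132), np.uint8(20), np.uint8(63)), (388, np.uint8(113), np.uint8(13), np.uint8(77)), (390, np.uint8(120), np.uint8(25), np.uint8(83)), (392, np.uint8(117), np.uint8(26), np.uint8(88)), (394, np.uint8(120), np.uint8(21), np.uint8(85)), (396, np.uint8(120), np.uint8(9), np.uint8(87))]
```

View pics/w2c.png

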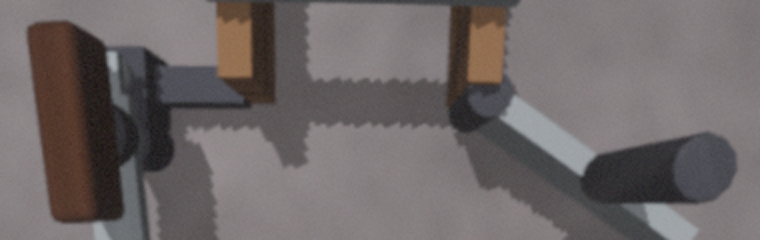

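Request:
arm_command:
  rows:
    - {"x":0,"y":-1.5,"z":40,"az":0,"ax":0,"ay":0,"jaw":1}
    - {"x":0,"y":0,"z":40,"az":0,"ax":0,"ay":0,"jaw":1}
    - {"x":0,"y":0,"z":25,"az":0,"ax":0,"ay":0,"jaw":1}
    - {"x":0,"y":0,"z":9,"az":0,"ax":0,"ay":0,"jaw":1}
    - {"x":15,"y":0,"z":0,"az":0,"ax":0,"ay":0,"jaw":1}

```text
clock: 6.05
ee_pos: [0.5409, -0.0589, 0.0059]
ee_rot: [0.0, 0.835, 0.55, -0.001]
force: [0.5, 1.0, -1.1]
grip_width: 0.053
gripper_force: 55.0
```

Request:
arm_command:
  rows:
    - {"x":20,"y":0,"z":0,"az":0,"ax":0,"ay":0,"jaw":1}
    - {"x":15,"y":0,"z":0,"az":0,"ax":0,"ay":0,"jaw":1}
    - {"x":15,"y":0,"z":0,"az":0,"ax":0,"ay":0,"jaw":1}
    - {"x":15,"y":0,"z":0,"az":0,"ax":0,"ay":0,"jaw":1}
    - {"x":0,"y":0,"z":0,"az":0,"ax":0,"ay":0,"jaw":1}

```text
clock: 6.68
ee_pos: [0.5673, 0.0045, 0.0062]
ee_rot: [-0.0, 0.833, 0.553, 0.001]
force: [-0.8, 0.0, -1.5]
grip_width: 0.0529
gripper_force: 55.0
```

```bash
cat >> h.py <<'E'
RO=np.array([.5776,.029]);_t=np.radians(67);RU=np.array([[np.sin(_t),-np.cos(_t)],[np.cos(_t),np.sin(_t)]])
def rk(X): return (RU@(np.asarray(X)[:2]-RO)*1000).round(1)
def wr(x,y,z): return np.array([*(RO+RU.T@np.array([x,y])/1000),z/1000])
E
python3 - <<'E'
from h import *
s=sense();print(pose()[:2],rk(pose()[0]),s["grip_width"],s["force"])
I,c=snap("wrist"); cv2.imwrite("pics/w3.png",I)
E
```

```text
(array([0.5673, 0.0045, 0.0062]), np.float64(67.14940766219308)) [  0.1 -26.6] 0.052935628456188585 [-0.799   0.0059 -1.5496]
```

View pics/w3.png

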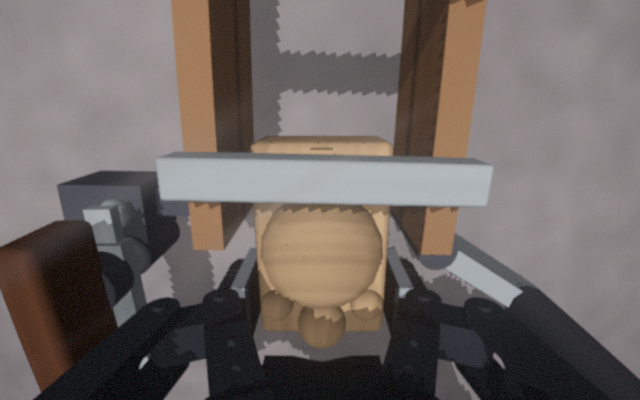

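The blank is under the steel bar and centred in the lane. Next: set it down, back off, shut the fingers and push.

Request:
arm_command:
  rows:
    - {"x":0,"y":0,"z":2.5,"az":0,"ax":0,"ay":0,"jaw":1}
    - {"x":0,"y":0,"z":0,"az":0,"ax":0,"ay":0,"jaw":-0.45}
    - {"x":0,"y":0,"z":0,"az":0,"ax":0,"ay":0,"jaw":-0.45}
    - {"x":0,"y":0,"z":0,"az":0,"ax":0,"ay":0,"jaw":-0.45}
    - {"x":-15,"y":0,"z":0,"az":0,"ax":0,"ay":0,"jaw":-0.45}

```text
clock: 7.35
ee_pos: [0.5612, -0.0105, 0.0038]
ee_rot: [-0.0, 0.833, 0.553, 0.001]
force: [0.6, 0.0, 0.3]
grip_width: 0.0616
gripper_force: 0.0
```

Request:
arm_command:
  rows:
    - {"x":-25,"y":0,"z":-6,"az":0,"ax":0,"ay":0,"jaw":-0.45}
    - {"x":-30,"y":0,"z":0,"az":0,"ax":0,"ay":0,"jaw":-0.45}
    - {"x":0,"y":0,"z":0,"az":0,"ax":0,"ay":0,"jaw":1}
    - {"x":0,"y":0,"z":0,"az":0,"ax":0,"ay":0,"jaw":1}
    - {"x":0,"y":0,"z":0,"az":0,"ax":0,"ay":0,"jaw":1}

```text
clock: 7.98
ee_pos: [0.5398, -0.0608, 0.0096]
ee_rot: [-0.0, 0.833, 0.553, 0.0]
force: [0.6, -0.3, -0.4]
grip_width: 0.0074
gripper_force: 0.0
```

```bash
python3 - <<'E'
from h import *
s=sense();print(pose()[:2],rk(pose()[0]),s["grip_width"],s["force"])
I,c=snap("wrist"); cv2.imwrite("pics/w4.png",I); turtles(c,I,.028,(900,60000))
E
```

```text
(array([ 0.5398, -0.0608,  0.0096]), np.float64(67.09510717091763)) [  0.3 -97.5] 0.007446838245149822 [ 0.6288 -0.2938 -0.377 ]
[  247     0   154   182 25683] [322.  87.] [569.6   9.9] [64.  53.3] 67.2
```

Request:
arm_command:
  rows:
    - {"x":20,"y":0,"z":0,"az":0,"ax":0,"ay":0,"jaw":1}
    - {"x":12,"y":0,"z":0,"az":0,"ax":0,"ay":0,"jaw":1}
    - {"x":12,"y":0,"z":0,"az":0,"ax":0,"ay":0,"jaw":1}
    - {"x":12,"y":0,"z":0,"az":0,"ax":0,"ay":0,"jaw":1}
    - {"x":12,"y":0,"z":0,"az":0,"ax":0,"ay":0,"jaw":1}

```text
clock: 8.65
ee_pos: [0.5662, 0.0013, 0.0095]
ee_rot: [0.0, 0.834, 0.552, -0.0]
force: [-0.4, -0.7, 1.0]
grip_width: 0.0
gripper_force: 0.7
```

Request:
arm_command:
  rows:
    - {"x":10,"y":0,"z":0,"az":0,"ax":0,"ay":0,"jaw":1}
    - {"x":10,"y":0,"z":0,"az":0,"ax":0,"ay":0,"jaw":1}
    - {"x":8,"y":0,"z":0,"az":0,"ax":0,"ay":0,"jaw":1}
    - {"x":0,"y":0,"z":0,"az":0,"ax":0,"ay":0,"jaw":1}

```text
clock: 9.15
ee_pos: [0.5773, 0.0277, 0.0096]
ee_rot: [-0.0, 0.834, 0.552, 0.001]
force: [-0.2, 0.1, -0.8]
grip_width: 0.0002
gripper_force: 0.0
```

```bash
python3 - <<'E'
from h import *
s=sense();print(pose()[:2],rk(pose()[0]),s["grip_width"],s["force"])
I,c=snap("wrist"); J,_=snap("top")
J=cv2.resize(J[130:290,230:490],(800,492),interpolation=2); cv2.imwrite("pics/v5.png",np.hstack([cv2.resize(I,(400,250)),cv2.resize(J,(400,250))]))
E
```

```text
(array([0.5773, 0.0277, 0.0096]), np.float64(67.07492689933669)) [ 0.2 -1.4] 0.00023136065984273946 [-0.2163  0.0612 -0.8062]
```

View pics/v5.png

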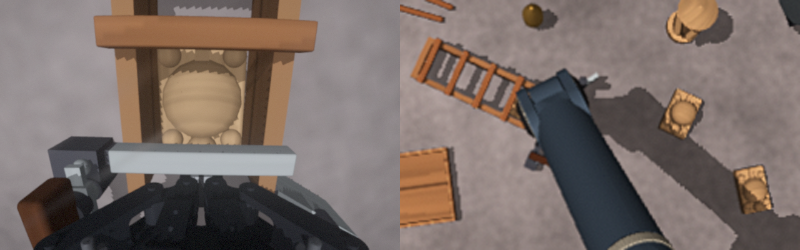

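The left half shows blank 1 inside, behind the steel bar. The right half shows B and the tall blank unmoved. Going for B.

Request:
arm_command:
  rows:
    - {"x":-30,"y":0,"z":0,"az":0,"ax":0,"ay":0,"jaw":1}
    - {"x":-45,"y":0,"z":0,"az":0,"ax":0,"ay":0,"jaw":1}
    - {"x":-40,"y":0,"z":-40,"az":0,"ax":0,"ay":0,"jaw":1}
    - {"x":-20,"y":0,"z":-50,"az":0,"ax":0,"ay":0,"jaw":-1}
    - {"x":0,"y":0,"z":-50,"az":9,"ax":0,"ay":0,"jaw":-1}

```text
clock: 9.88
ee_pos: [0.5227, -0.1005, 0.1505]
ee_rot: [-0.0, 0.877, 0.481, -0.001]
force: [1.0, -0.7, -0.7]
grip_width: 0.0361
gripper_force: 0.0
```

Request:
arm_command:
  rows:
    - {"x":0,"y":0,"z":-30,"az":9.3,"ax":0,"ay":0,"jaw":-1}
    - {"x":0,"y":0,"z":0,"az":9.3,"ax":0,"ay":0,"jaw":-1}
    - {"x":0,"y":0,"z":0,"az":9.3,"ax":0,"ay":0,"jaw":-1}
    - {"x":0,"y":0,"z":0,"az":9.3,"ax":0,"ay":0,"jaw":-1}
    - {"x":0,"y":0,"z":0,"az":9.3,"ax":0,"ay":0,"jaw":-1}

```text
clock: 10.5
ee_pos: [0.5239, -0.0981, 0.1795]
ee_rot: [0.0, 0.995, 0.097, 0.0]
force: [0.6, -1.0, -0.0]
grip_width: 0.0855
gripper_force: 0.0
```

```bash
python3 -c "
from h import *
print(pose()[:2],move((.425,-.359,.17),11.5))"
```

```text
(array([ 0.5239, -0.0981,  0.1795]), np.float64(11.168951583715392)) (array([-147.5,  236.9,    9.5]), array([ 0. , -0. , -0.3]))
```

Request:
arm_command:
  rows:
    - {"x":-29.5,"y":47.4,"z":2,"az":0,"ax":0,"ay":0,"jaw":-1}
    - {"x":-29.5,"y":47.4,"z":2,"az":0,"ax":0,"ay":0,"jaw":-1}
    - {"x":-29.5,"y":47.4,"z":2,"az":0,"ax":0,"ay":0,"jaw":-1}
    - {"x":-29.5,"y":47.4,"z":2,"az":0,"ax":0,"ay":0,"jaw":-1}
    - {"x":-29.5,"y":47.4,"z":2,"az":0,"ax":0,"ay":0,"jaw":-1}

```text
clock: 11.12
ee_pos: [0.4259, -0.3611, 0.1696]
ee_rot: [0.0, 0.995, 0.1, 0.0]
force: [0.9, 0.3, -0.6]
grip_width: 0.0855
gripper_force: 0.0
```

Request:
arm_command:
  rows:
    - {"x":0,"y":0,"z":0,"az":0,"ax":0,"ay":0,"jaw":-1}
    - {"x":0,"y":0,"z":0,"az":0,"ax":0,"ay":0,"jaw":-1}

```text
clock: 11.38
ee_pos: [0.4268, -0.359, 0.1694]
ee_rot: [-0.0, 0.995, 0.1, 0.0]
force: [0.7, 0.0, -0.0]
grip_width: 0.0851
gripper_force: 0.0
```

```bash
python3 - <<'E'
from h import *
print(pose()[:2])
I,c=snap("wrist"); cv2.imwrite("pics/w6.png",I); turtles(c,I,.028,(900,60000))
J,d=snap("top"); turtles(d,J,.02,(400,600))
print(move((.425,-.357,.002),11.5))
E
```

```text
(array([ 0.4268, -0.359 ,  0.1694]), np.float64(11.486079642645597))
[ 292  120   61   95 5425] [322. 165.] [ 443.7 -356.1] [85.1 52.6] 11.6
[399 187  27  32 546] [412. 203.] [ 588.  -216.7] [57.3 86.4] 63.4
[447 236  24  31 521] [458. 250.] [ 444.1 -354.4] [84.4 60.6] 11.4
(array([ -2.5,  -1.3, 167.6]), array([-0. , -0. ,  0.1]))
```

Request:
arm_command:
  rows:
    - {"x":-2.9,"y":0.5,"z":55,"az":0,"ax":0,"ay":0,"jaw":-1}
    - {"x":0,"y":0,"z":50,"az":0,"ax":0,"ay":0,"jaw":-1}
    - {"x":0,"y":0,"z":35,"az":0,"ax":0,"ay":0,"jaw":-1}
    - {"x":0,"y":0,"z":20,"az":0,"ax":0,"ay":0,"jaw":-1}
    - {"x":0,"y":0,"z":7,"az":0,"ax":0,"ay":0,"jaw":-1}

```text
clock: 12.1
ee_pos: [0.4245, -0.3586, 0.0014]
ee_rot: [-0.001, 0.995, 0.102, -0.001]
force: [0.7, -0.0, -0.1]
grip_width: 0.0856
gripper_force: 0.0
```

Request:
arm_command:
  rows:
    - {"x":0,"y":0,"z":0,"az":0,"ax":0,"ay":0,"jaw":0}
    - {"x":0,"y":0,"z":0,"az":0,"ax":0,"ay":0,"jaw":1}
    - {"x":0,"y":0,"z":0,"az":0,"ax":0,"ay":0,"jaw":1}
    - {"x":0,"y":0,"z":0,"az":0,"ax":0,"ay":0,"jaw":1}
    - {"x":0,"y":0,"z":0,"az":0,"ax":0,"ay":0,"jaw":1}

```text
clock: 12.72
ee_pos: [0.4252, -0.3609, 0.0038]
ee_rot: [0.001, 0.995, 0.1, 0.001]
force: [-0.0, 0.8, 6.3]
grip_width: 0.0528
gripper_force: 54.7
```

Request:
arm_command:
  rows:
    - {"x":0,"y":0,"z":-30,"az":0,"ax":0,"ay":0,"jaw":1}
    - {"x":0,"y":0,"z":-35,"az":0,"ax":0,"ay":0,"jaw":1}
    - {"x":0,"y":0,"z":-35,"az":-9.2,"ax":0,"ay":0,"jaw":1}
    - {"x":0,"y":0,"z":-20,"az":-9.2,"ax":0,"ay":0,"jaw":1}
    - {"x":0,"y":0,"z":0,"az":-9.2,"ax":0,"ay":0,"jaw":1}

```text
clock: 13.35
ee_pos: [0.4247, -0.3612, 0.1244]
ee_rot: [0.002, 0.941, 0.337, 0.001]
force: [-0.2, -0.5, -2.1]
grip_width: 0.0529
gripper_force: 53.8
```

Request:
arm_command:
  rows:
    - {"x":0,"y":0,"z":0,"az":-9.2,"ax":0,"ay":0,"jaw":1}
    - {"x":0,"y":0,"z":0,"az":-9.2,"ax":0,"ay":0,"jaw":1}
    - {"x":0,"y":0,"z":0,"az":-9.5,"ax":0,"ay":0,"jaw":1}
    - {"x":0,"y":0,"z":0,"az":0,"ax":0,"ay":0,"jaw":1}

```text
clock: 13.85
ee_pos: [0.4235, -0.3605, 0.1222]
ee_rot: [-0.0, 0.835, 0.551, -0.0]
force: [0.5, -0.6, -2.1]
grip_width: 0.0525
gripper_force: 53.8
```

```bash
python3 -c "
from h import *
print(pose()[:2],sense()['grip_width'],move(wr(0,-110,120),67))"
```

```text
(array([ 0.4235, -0.3605,  0.1222]), np.float64(66.87092660594334)) 0.05246286930802276 (array([308.7, -11. ,   2.3]), array([-0. , -0. , -0.1]))
```

Request:
arm_command:
  rows:
    - {"x":44,"y":-1.6,"z":0,"az":0,"ax":0,"ay":0,"jaw":1}
    - {"x":44,"y":-1.6,"z":0,"az":0,"ax":0,"ay":0,"jaw":1}
    - {"x":44,"y":-1.6,"z":0,"az":0,"ax":0,"ay":0,"jaw":1}
    - {"x":44,"y":-1.6,"z":0,"az":0,"ax":0,"ay":0,"jaw":1}
    - {"x":44,"y":-1.6,"z":0,"az":0,"ax":0,"ay":0,"jaw":1}

```text
clock: 14.48
ee_pos: [0.5029, -0.1537, 0.1225]
ee_rot: [0.0, 0.835, 0.551, -0.0]
force: [0.5, -0.6, -2.5]
grip_width: 0.0527
gripper_force: 53.8
```

Request:
arm_command:
  rows:
    - {"x":44,"y":-1.5,"z":0,"az":0,"ax":0,"ay":0,"jaw":1}
    - {"x":44,"y":-1.5,"z":2,"az":0,"ax":0,"ay":0,"jaw":1}
    - {"x":0,"y":0,"z":0,"az":0,"ax":0,"ay":0,"jaw":1}
    - {"x":0,"y":0,"z":0,"az":0,"ax":0,"ay":0,"jaw":1}

```text
clock: 14.98
ee_pos: [0.5339, -0.0733, 0.1203]
ee_rot: [0.0, 0.834, 0.551, -0.001]
force: [-0.7, -0.8, -2.1]
grip_width: 0.053
gripper_force: 53.7
```

```bash
python3 - <<'E'
from h import *
p,y,_=pose();print(p,y,rk(p),sense()["grip_width"])
I,c=snap("wrist"); cv2.imwrite("pics/w7.png",I); turtles(c,I,.146,(9000,60000))
h=cv2.cvtColor(I,cv2.COLOR_BGR2HSV);m=(h[150:250,230:410,1]>70)
for r in (145,160):
    xs=np.where((h[r,220:420,1]>60)&(h[r,220:420,2]>80))[0]+220; a,b=onplane(c,(xs[0],r),.146),onplane(c,(xs[-1],r),.146);print(xs[0],xs[-1],rk(a),rk(b))
E
```

```text
[ 0.5339 -0.0733  0.1203] 66.90786231825345 [  -0.3 -111.3] 0.053003539183615625
[  250   134   142   211 25991] [321. 230.] [540.7 -56.3] [91.1 51.9] 67.3
250 391 [-26.1 -51.4] [ 24.4 -51.4]
250 391 [-26.5 -56.8] [ 24.7 -56.8]
```

Request:
arm_command:
  rows:
    - {"x":0,"y":0.5,"z":40,"az":0,"ax":0,"ay":0,"jaw":1}
    - {"x":0,"y":0,"z":40,"az":0,"ax":0,"ay":0,"jaw":1}
    - {"x":0,"y":0,"z":25,"az":0,"ax":0,"ay":0,"jaw":1}
    - {"x":0,"y":0,"z":9.5,"az":0,"ax":0,"ay":0,"jaw":1}
    - {"x":16,"y":0,"z":0,"az":0,"ax":0,"ay":0,"jaw":1}

```text
clock: 15.65
ee_pos: [0.5407, -0.0607, 0.0059]
ee_rot: [0.0, 0.835, 0.55, -0.001]
force: [1.0, -0.1, -0.5]
grip_width: 0.0531
gripper_force: 53.8
```

Request:
arm_command:
  rows:
    - {"x":18,"y":0,"z":0,"az":0,"ax":0,"ay":0,"jaw":1}
    - {"x":12,"y":0,"z":0,"az":0,"ax":0,"ay":0,"jaw":1}
    - {"x":12,"y":0,"z":0,"az":0,"ax":0,"ay":0,"jaw":1}
    - {"x":12,"y":0,"z":0,"az":0,"ax":0,"ay":0,"jaw":1}
    - {"x":12,"y":0,"z":0,"az":0,"ax":0,"ay":0,"jaw":1}

```text
clock: 16.27
ee_pos: [0.567, 0.0029, 0.006]
ee_rot: [0.0, 0.834, 0.552, -0.0]
force: [0.0, -0.4, -1.4]
grip_width: 0.0532
gripper_force: 53.8
```

Request:
arm_command:
  rows:
    - {"x":0,"y":0,"z":2.5,"az":0,"ax":0,"ay":0,"jaw":1}
    - {"x":0,"y":0,"z":0,"az":0,"ax":0,"ay":0,"jaw":-0.45}
    - {"x":0,"y":0,"z":0,"az":0,"ax":0,"ay":0,"jaw":-0.45}
    - {"x":0,"y":0,"z":0,"az":0,"ax":0,"ay":0,"jaw":-0.45}
    - {"x":-15,"y":0,"z":0,"az":0,"ax":0,"ay":0,"jaw":-0.45}

```text
clock: 16.9
ee_pos: [0.5612, -0.0107, 0.0037]
ee_rot: [-0.0, 0.833, 0.553, 0.001]
force: [0.0, 0.4, 0.9]
grip_width: 0.0619
gripper_force: 0.0
```

Request:
arm_command:
  rows:
    - {"x":-25,"y":0,"z":-6,"az":0,"ax":0,"ay":0,"jaw":-0.45}
    - {"x":-30,"y":0,"z":0,"az":0,"ax":0,"ay":0,"jaw":-0.45}
    - {"x":0,"y":0,"z":0,"az":0,"ax":0,"ay":0,"jaw":1}
    - {"x":0,"y":0,"z":0,"az":0,"ax":0,"ay":0,"jaw":1}
    - {"x":0,"y":0,"z":0,"az":0,"ax":0,"ay":0,"jaw":1}

```text
clock: 17.52
ee_pos: [0.5399, -0.0609, 0.0096]
ee_rot: [-0.0, 0.833, 0.553, 0.0]
force: [0.0, 0.8, 1.2]
grip_width: 0.0074
gripper_force: 0.0
```

```bash
python3 - <<'E'
from h import *
s=sense();print(pose()[:2],rk(pose()[0]),s["grip_width"],s["force"])
I,c=snap("wrist"); cv2.imwrite("pics/w8.png",I); turtles(c,I,.028,(900,60000))
E
```

```text
(array([ 0.5399, -0.0609,  0.0096]), np.float64(67.08956997268746)) [  0.4 -97.5] 0.0074327716779725135 [0.0276 0.7983 1.165 ]
[  246     0   160   172 24496] [322.  82.] [571.3  11.4] [60.  55.1] 67.2
```

Push to TCP rack y ≈ 0, which puts the rear at about +11.

Request:
arm_command:
  rows:
    - {"x":20,"y":0,"z":0,"az":0,"ax":0,"ay":0,"jaw":1}
    - {"x":12,"y":0,"z":0,"az":0,"ax":0,"ay":0,"jaw":1}
    - {"x":12,"y":0,"z":0,"az":0,"ax":0,"ay":0,"jaw":1}
    - {"x":12,"y":0,"z":0,"az":0,"ax":0,"ay":0,"jaw":1}
    - {"x":12,"y":0,"z":0,"az":0,"ax":0,"ay":0,"jaw":1}

```text
clock: 18.2
ee_pos: [0.5662, 0.0008, 0.0095]
ee_rot: [0.0, 0.834, 0.552, -0.0]
force: [-1.1, -3.1, 3.0]
grip_width: -0.0004
gripper_force: 1.5
```

Request:
arm_command:
  rows:
    - {"x":10,"y":0,"z":0,"az":0,"ax":0,"ay":0,"jaw":1}
    - {"x":10,"y":0,"z":0,"az":0,"ax":0,"ay":0,"jaw":1}
    - {"x":9,"y":0,"z":0,"az":0,"ax":0,"ay":0,"jaw":1}
    - {"x":0,"y":0,"z":0,"az":0,"ax":0,"ay":0,"jaw":1}

```text
clock: 18.7
ee_pos: [0.578, 0.0294, 0.0095]
ee_rot: [-0.0, 0.833, 0.553, 0.001]
force: [0.3, -0.8, 0.2]
grip_width: -0.0001
gripper_force: 0.0
```

Request:
arm_command:
  rows:
    - {"x":-30,"y":0,"z":0,"az":0,"ax":0,"ay":0,"jaw":1}
    - {"x":-45,"y":0,"z":0,"az":0,"ax":0,"ay":0,"jaw":1}
    - {"x":-40,"y":0,"z":-40,"az":0,"ax":0,"ay":0,"jaw":1}
    - {"x":0,"y":0,"z":-50,"az":0,"ax":0,"ay":0,"jaw":-1}
    - {"x":0,"y":0,"z":-10,"az":0,"ax":0,"ay":0,"jaw":-1}

```text
clock: 19.32
ee_pos: [0.5348, -0.0784, 0.1128]
ee_rot: [0.002, 0.834, 0.552, 0.003]
force: [-0.6, 0.3, -0.2]
grip_width: 0.0357
gripper_force: 0.0
```

```bash
python3 - <<'E'
from h import *
s=sense();print(pose()[:2],rk(pose()[0]),s["grip_width"],s["force"])
I,c=snap("wrist");np.save("w9.npy",c["V"]); J,_=snap("top")
cv2.imwrite("pics/w9.png",I)
J=cv2.resize(J[130:290,230:490],(800,492),interpolation=2); cv2.imwrite("pics/v9.png",np.hstack([cv2.resize(I[:240],(500,188)),cv2.resize(J,(300,188))]))
E
```

```text
(array([ 0.5348, -0.0784,  0.1128]), np.float64(66.95165134981562)) [   2.6 -115.5] 0.0356510317280788 [-0.6004  0.3239 -0.2098]
```

View pics/v9.png

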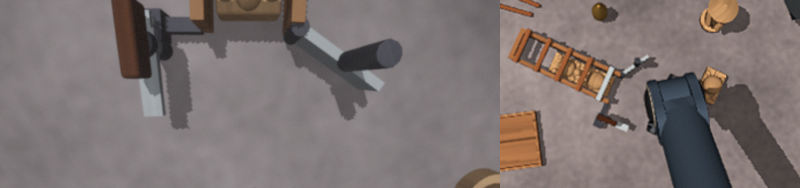

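Both low blanks are inside, just behind the mouth. Next I'll check the rear edge and take the tall blank.

Request:
arm_command:
  rows:
    - {"x":0,"y":0,"z":-50,"az":-8.8,"ax":0,"ay":0,"jaw":-1}
    - {"x":0,"y":0,"z":-10,"az":-8.8,"ax":0,"ay":0,"jaw":-1}
    - {"x":0,"y":0,"z":0,"az":-8.8,"ax":0,"ay":0,"jaw":-1}
    - {"x":0,"y":0,"z":0,"az":-8.8,"ax":0,"ay":0,"jaw":-1}
    - {"x":0,"y":0,"z":0,"az":-8.8,"ax":0,"ay":0,"jaw":-1}

```text
clock: 20.05
ee_pos: [0.5317, -0.0776, 0.1676]
ee_rot: [-0.001, 0.564, 0.826, -0.0]
force: [-0.6, -0.1, -0.9]
grip_width: 0.0854
gripper_force: 0.0
```

Request:
arm_command:
  rows:
    - {"x":0,"y":0,"z":0,"az":-8.8,"ax":0,"ay":0,"jaw":-1}
    - {"x":0,"y":0,"z":0,"az":-8.8,"ax":0,"ay":0,"jaw":-1}
    - {"x":0,"y":0,"z":0,"az":-8.8,"ax":0,"ay":0,"jaw":-1}
    - {"x":0,"y":0,"z":0,"az":-8.8,"ax":0,"ay":0,"jaw":-1}
    - {"x":0,"y":0,"z":0,"az":-8.2,"ax":0,"ay":0,"jaw":-1}

```text
clock: 20.68
ee_pos: [0.5317, -0.0775, 0.1676]
ee_rot: [-0.001, 0.218, 0.976, 0.001]
force: [-0.4, 0.3, 0.1]
grip_width: 0.0852
gripper_force: 0.0
```

```bash
python3 - <<'E'
from h import *
I=cv2.imread("pics/w9.png");c=cam("wrist",sense());c["V"]=np.load("w9.npy");h=cv2.cvtColor(I,cv2.COLOR_BGR2HSV)
for x in (300,320,340):
    r=np.where((h[:60,x,1]>55))[0].max(); print(x,r,rk(onplane(c,(x,r),0)),rk(onplane(c,(x,r),.028)))
print(pose()[:2],sense()["joint_pos"],move((.5875,-.217,.17),154.4))
J,d=snap("top"); turtles(d,J,.02,(400,650))
E
```

```text
300 26 [-12.5  12.3] [-11.    6.5]
320 26 [ 1.8 12.3] [1.8 6.4]
340 26 [16.2 12.4] [14.6  6.5]
(array([ 0.5317, -0.0775,  0.1676]), np.float64(154.7648955534615)) [ 0.7524  0.458  -0.8864  1.8918  0.4191  0.9926  0.8103] (array([-110. , -102.4,   -2.8]), array([ 0. , -0.2,  0.4]))
```

Request:
arm_command:
  rows:
    - {"x":-36,"y":-34,"z":0,"az":0.4,"ax":0,"ay":0,"jaw":-1}
    - {"x":-36,"y":-34,"z":0,"az":0,"ax":0,"ay":0,"jaw":-1}
    - {"x":-36,"y":-34,"z":0,"az":0,"ax":0,"ay":0,"jaw":-1}
    - {"x":0,"y":0,"z":0,"az":0,"ax":0,"ay":0,"jaw":-1}
    - {"x":0,"y":0,"z":0,"az":0,"ax":0,"ay":0,"jaw":-1}

```text
clock: 21.35
ee_pos: [0.5846, -0.2157, 0.1681]
ee_rot: [-0.001, 0.225, 0.974, 0.001]
force: [-0.5, 1.3, -0.2]
grip_width: 0.0852
gripper_force: 0.0
```

```bash
python3 - <<'E'
from h import *
print(pose()[:2],sense()["joint_pos"])
I,c=snap("wrist"); cv2.imwrite("pics/w10.png",I); turtles(c,I,.028,(900,60000))
print(move((.5875,-.217,.003),154.4))
E
```

```text
(array([ 0.5846, -0.2157,  0.1681]), np.float64(154.03049015477546)) [ 0.8596  0.5801 -0.8215  1.694   0.4704  1.0794  1.0084]
[ 581   27   52   66 2472] [608.  59.] [587.2  52. ] [41.3 53.3] 65.5
[ 291  145   61   91 5182] [321. 189.] [ 586.4 -217.1] [52.7 84.5] 64.4
[ 354  297   67   76 3322] [386. 333.] [ 761.4 -226. ] [ 61.  104.6] 83.5
(array([ -3.6,  -0.7, 165.6]), array([ 0.1, -0.1, -0.3]))
```

View pics/w10.png

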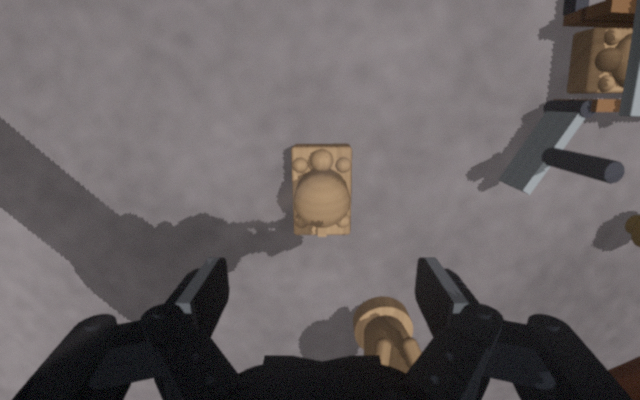

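Tall blank is at (321,189), under the tool. The farmer is clear by about 0.2 m. Grasping.

Request:
arm_command:
  rows:
    - {"x":-3.2,"y":-0.9,"z":55,"az":-0.3,"ax":0,"ay":0,"jaw":-1}
    - {"x":0,"y":0,"z":50,"az":0,"ax":0,"ay":0,"jaw":-1}
    - {"x":0,"y":0,"z":35,"az":0,"ax":0,"ay":0,"jaw":-1}
    - {"x":0,"y":0,"z":20,"az":0,"ax":0,"ay":0,"jaw":-1}
    - {"x":0,"y":0,"z":5,"az":0,"ax":0,"ay":0,"jaw":-1}

```text
clock: 22.02
ee_pos: [0.5874, -0.2183, 0.0039]
ee_rot: [-0.001, 0.222, 0.975, 0.0]
force: [0.2, -0.2, -0.2]
grip_width: 0.0854
gripper_force: 0.0
```

Request:
arm_command:
  rows:
    - {"x":0,"y":0,"z":0,"az":0,"ax":0,"ay":0,"jaw":0}
    - {"x":0,"y":0,"z":0,"az":0,"ax":0,"ay":0,"jaw":1}
    - {"x":0,"y":0,"z":0,"az":0,"ax":0,"ay":0,"jaw":1}
    - {"x":0,"y":0,"z":0,"az":0,"ax":0,"ay":0,"jaw":1}
    - {"x":0,"y":0,"z":0,"az":0,"ax":0,"ay":0,"jaw":1}

```text
clock: 22.65
ee_pos: [0.5891, -0.2196, 0.0064]
ee_rot: [0.002, 0.222, 0.975, -0.0]
force: [-0.1, 1.0, 6.8]
grip_width: 0.053
gripper_force: 55.0
```

Request:
arm_command:
  rows:
    - {"x":0,"y":0,"z":-30,"az":0,"ax":0,"ay":0,"jaw":1}
    - {"x":0,"y":0,"z":-40,"az":0,"ax":0,"ay":0,"jaw":1}
    - {"x":0,"y":0,"z":-50,"az":0,"ax":0,"ay":0,"jaw":1}
    - {"x":0,"y":0,"z":-50,"az":0,"ax":0,"ay":0,"jaw":1}
    - {"x":0,"y":0,"z":0,"az":0,"ax":0,"ay":0,"jaw":1}

```text
clock: 23.28
ee_pos: [0.5901, -0.2197, 0.1791]
ee_rot: [0.004, 0.222, 0.975, -0.001]
force: [-0.6, 0.5, -2.0]
grip_width: 0.0524
gripper_force: 54.2
```

```bash
python3 -c "
from h import *
print(pose()[:2],sense()['grip_width'],sense()['joint_pos'],move((.4365,.321,.17),97))"
```

```text
(array([ 0.5901, -0.2197,  0.1791]), np.float64(154.29213225851134)) 0.05244012443918054 [ 0.8643  0.5744 -0.8281  1.6758  0.4699  1.0925  1.0197] (array([373. , 420.5,   6.3]), array([ 0.3,  0.4, 57.3]))
```

Request:
arm_command:
  rows:
    - {"x":0,"y":0,"z":0,"az":9.5,"ax":0.3,"ay":0.4,"jaw":1}
    - {"x":0,"y":0,"z":0,"az":9.5,"ax":0,"ay":0,"jaw":1}
    - {"x":0,"y":0,"z":0,"az":9.5,"ax":0,"ay":0,"jaw":1}
    - {"x":0,"y":0,"z":0,"az":9.5,"ax":0,"ay":0,"jaw":1}
    - {"x":0,"y":0,"z":0,"az":9.5,"ax":0,"ay":0,"jaw":1}

```text
clock: 23.9
ee_pos: [0.5863, -0.2196, 0.1728]
ee_rot: [-0.005, 0.598, 0.801, -0.004]
force: [0.4, -0.0, -1.6]
grip_width: 0.0529
gripper_force: 54.0
```

Request:
arm_command:
  rows:
    - {"x":0,"y":0,"z":0,"az":9.5,"ax":0,"ay":0,"jaw":1}
    - {"x":0,"y":0,"z":0,"az":0,"ax":0,"ay":0,"jaw":1}

```text
clock: 24.15
ee_pos: [0.5866, -0.2195, 0.1733]
ee_rot: [-0.004, 0.66, 0.751, -0.004]
force: [-0.5, -0.8, -1.4]
grip_width: 0.0533
gripper_force: 54.0
```

```bash
python3 -c "
from h import *
print(pose()[:2],sense()['grip_width'],sense()['joint_pos'],move((.4365,.321,.17),97))"
```

```text
(array([ 0.5866, -0.2195,  0.1733]), np.float64(97.4230323105957)) 0.05331237128968951 [ 0.7102  0.5162 -0.5899  1.6844  0.3254  1.0513  0.1435] (array([555.3, -79. ,   4.3]), array([-0.6, -0. ,  0.4]))
```

Request:
arm_command:
  rows:
    - {"x":50,"y":-7.2,"z":0,"az":0.4,"ax":-0.6,"ay":0,"jaw":1}
    - {"x":50,"y":-7.2,"z":0,"az":0,"ax":0,"ay":0,"jaw":1}
    - {"x":50,"y":-7.2,"z":0,"az":0,"ax":0,"ay":0,"jaw":1}
    - {"x":50,"y":-7.2,"z":0,"az":0,"ax":0,"ay":0,"jaw":1}
    - {"x":50,"y":-7.2,"z":0,"az":0,"ax":0,"ay":0,"jaw":1}

```text
clock: 24.78
ee_pos: [0.5204, 0.0255, 0.174]
ee_rot: [0.0, 0.662, 0.749, 0.0]
force: [1.4, 0.3, -2.5]
grip_width: 0.0531
gripper_force: 54.0
```

Request:
arm_command:
  rows:
    - {"x":50,"y":-7.2,"z":0,"az":0,"ax":0,"ay":0,"jaw":1}
    - {"x":50,"y":-7.2,"z":0,"az":0,"ax":0,"ay":0,"jaw":1}
    - {"x":50,"y":-7.2,"z":0,"az":0,"ax":0,"ay":0,"jaw":1}
    - {"x":50,"y":-7.2,"z":0,"az":0,"ax":0,"ay":0,"jaw":1}
    - {"x":40,"y":-7.2,"z":0,"az":0,"ax":0,"ay":0,"jaw":1}

```text
clock: 25.4
ee_pos: [0.4557, 0.2599, 0.1741]
ee_rot: [0.0, 0.661, 0.75, 0.0]
force: [-0.1, -1.3, -1.9]
grip_width: 0.0525
gripper_force: 54.0
```

```bash
python3 - <<'E'
from h import *
print(pose()[:2],sense()['grip_width'],move((.4365,.321,.17),97))
I,c=snap("wrist"); cv2.imwrite("pics/w11.png",I);np.save("w11.npy",c["V"])
E
```

```text
(array([0.4557, 0.2599, 0.1741]), np.float64(97.17249251823975)) 0.05246055935532941 (array([ 63.1, -11.4,   4.1]), array([ 0.1, -0. ,  0.2]))
```

View pics/w11.png

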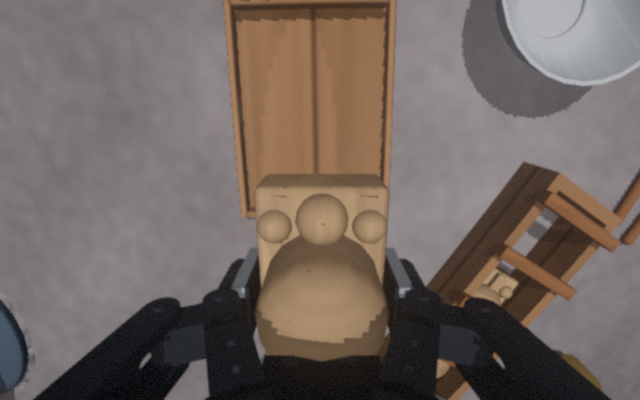

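Wrist view: the tray is ahead with rim corners at (229,3), (397,2) and (242,214). The tall blank is held straight.

```bash
python3 - <<'E'
from h import *
c=cam("wrist",sense());c["V"]=np.load("w11.npy")
A,B,C=[onplane(c,p,.024) for p in((229,3),(397,2),(242,214))]
print(A,B,C,np.linalg.norm(B-A),np.linalg.norm(C-A),(B+C)/2,np.degrees(np.arctan2(*(A-C)[1::-1])),np.degrees(np.arctan2(*(B-A)[1::-1])))
E
```

```text
[0.3612 0.4027 0.024 ] [0.4966 0.4204 0.024 ] [0.383  0.2224 0.024 ] 0.13659262750611606 0.18163852931368463 [0.4398 0.3214 0.024 ] 96.89928213178725 7.441912546251099
```

Request:
arm_command:
  rows:
    - {"x":31.4,"y":-5,"z":0,"az":0.2,"ax":0,"ay":0,"jaw":1}
    - {"x":31.4,"y":-5,"z":0,"az":0,"ax":0,"ay":0,"jaw":1}
    - {"x":0,"y":0,"z":50,"az":0,"ax":0,"ay":0,"jaw":1}
    - {"x":0,"y":0,"z":50,"az":0,"ax":0,"ay":0,"jaw":1}
    - {"x":0,"y":0,"z":35,"az":0,"ax":0,"ay":0,"jaw":1}

```text
clock: 26.08
ee_pos: [0.4388, 0.318, 0.0368]
ee_rot: [0.0, 0.663, 0.748, -0.001]
force: [0.1, -0.2, -2.5]
grip_width: 0.053
gripper_force: 53.9
```

Request:
arm_command:
  rows:
    - {"x":0,"y":0,"z":15,"az":0,"ax":0,"ay":0,"jaw":1}
    - {"x":0,"y":0,"z":5,"az":0,"ax":0,"ay":0,"jaw":1}
    - {"x":0,"y":0,"z":3,"az":0,"ax":0,"ay":0,"jaw":1}
    - {"x":0,"y":0,"z":1,"az":0,"ax":0,"ay":0,"jaw":1}
    - {"x":0,"y":0,"z":0,"az":0,"ax":0,"ay":0,"jaw":1}

```text
clock: 26.7
ee_pos: [0.4403, 0.3197, 0.0163]
ee_rot: [0.001, 0.664, 0.747, 0.001]
force: [-0.9, 0.2, -1.5]
grip_width: 0.053
gripper_force: 53.9
```

Request:
arm_command:
  rows:
    - {"x":0,"y":0,"z":1.5,"az":0,"ax":0,"ay":0,"jaw":1}
    - {"x":0,"y":0,"z":1.5,"az":0,"ax":0,"ay":0,"jaw":1}
    - {"x":0,"y":0,"z":0,"az":0,"ax":0,"ay":0,"jaw":1}

```text
clock: 27.08
ee_pos: [0.4399, 0.3194, 0.0125]
ee_rot: [0.001, 0.665, 0.747, 0.001]
force: [0.3, -0.8, -1.2]
grip_width: 0.0529
gripper_force: 54.1
```

Request:
arm_command:
  rows:
    - {"x":0,"y":0,"z":0,"az":0,"ax":0,"ay":0,"jaw":-0.5}
    - {"x":0,"y":0,"z":0,"az":0,"ax":0,"ay":0,"jaw":-0.5}
    - {"x":0,"y":0,"z":0,"az":0,"ax":0,"ay":0,"jaw":-0.5}
    - {"x":0,"y":0,"z":-20,"az":0,"ax":0,"ay":0,"jaw":-0.5}
    - {"x":0,"y":0,"z":-30,"az":0,"ax":0,"ay":0,"jaw":-0.5}

```text
clock: 27.7
ee_pos: [0.4393, 0.3193, 0.0635]
ee_rot: [0.0, 0.664, 0.747, 0.0]
force: [0.2, 0.1, 0.5]
grip_width: 0.064
gripper_force: 0.0
```

Request:
arm_command:
  rows:
    - {"x":0,"y":0,"z":-45,"az":0,"ax":0,"ay":0,"jaw":-0.5}
    - {"x":0,"y":0,"z":-50,"az":0,"ax":0,"ay":0,"jaw":-0.5}
    - {"x":0,"y":0,"z":-30,"az":0,"ax":0,"ay":0,"jaw":-0.5}
    - {"x":0,"y":0,"z":0,"az":0,"ax":0,"ay":0,"jaw":-0.5}

```text
clock: 28.2
ee_pos: [0.4405, 0.3208, 0.1913]
ee_rot: [0.002, 0.664, 0.747, 0.004]
force: [-0.7, -0.0, -0.3]
grip_width: 0.0645
gripper_force: 0.0
```

```bash
python3 - <<'E'
from h import *
p,y,_=pose();print(p,y,sense()["joint_pos"])
I,c=snap("wrist"); cv2.imwrite("pics/w12.png",I)
h=cv2.cvtColor(I,cv2.COLOR_BGR2HSV); print(h[190,320],h[60,300])
m=((h[...,0]>13)&(h[...,0]<25)&(h[...,1]>60)&(h[...,1]<108)&(h[...,2]>90)).astype(np.uint8)
print(cv2.connectedComponentsWithStats(cv2.morphologyEx(m,cv2.MORPH_OPEN,np.ones((3,3))))[2][1:][:6])
S,_=snap("side"); cv2.imwrite("pics/s12.png",S)
# gate pin & pose from side/top: plan approach
print(move((.6395,-.0255,.20),67))
E
```

```text
[0.4405 0.3208 0.1913] 96.71635759978227 [-0.1023  0.3957 -0.7689  1.8623  0.327   1.0043 -0.8918]
[ 15  95 148] [170  17 138]
[[ 296  157   57   87 4496]
 [ 449  363   16   20  211]]
(array([-365.6,  158.6,  -11.6]), array([ 0.1, -0. , 29.7]))
```

Tall blank stands in the tray: its blob is 57x87 px at the expected place. Now the gate pin.

Request:
arm_command:
  rows:
    - {"x":0,"y":0,"z":0,"az":7.4,"ax":0,"ay":0,"jaw":0}
    - {"x":0,"y":0,"z":0,"az":7.4,"ax":0,"ay":0,"jaw":0}
    - {"x":0,"y":0,"z":0,"az":7.4,"ax":0,"ay":0,"jaw":0}
    - {"x":0,"y":0,"z":0,"az":7.4,"ax":0,"ay":0,"jaw":0}
    - {"x":0,"y":0,"z":0,"az":0,"ax":0,"ay":0,"jaw":0}

```text
clock: 28.92
ee_pos: [0.4387, 0.3188, 0.1863]
ee_rot: [0.001, 0.833, 0.554, -0.0]
force: [-0.5, -0.1, 0.3]
grip_width: 0.0429
gripper_force: 0.0
```

```bash
python3 - <<'E'
from h import *
print(pose()[:2],move((.639,-.025,.20),67))
E
```

```text
(array([0.4387, 0.3188, 0.1863]), np.float64(67.22052030814582)) (array([-239.5,  317.8,  -13.3]), array([0. , 0.1, 0.2]))
```

Request:
arm_command:
  rows:
    - {"x":-30,"y":39.7,"z":-2,"az":0.2,"ax":0,"ay":0,"jaw":0}
    - {"x":-30,"y":39.7,"z":-2,"az":0,"ax":0,"ay":0,"jaw":0}
    - {"x":-30,"y":39.7,"z":-2,"az":0,"ax":0,"ay":0,"jaw":0}
    - {"x":-30,"y":39.7,"z":-2,"az":0,"ax":0,"ay":0,"jaw":0}
    - {"x":-30,"y":39.7,"z":-2,"az":0,"ax":0,"ay":0,"jaw":0}

```text
clock: 29.55
ee_pos: [0.5635, 0.102, 0.197]
ee_rot: [0.0, 0.834, 0.552, 0.0]
force: [1.0, 0.2, -0.5]
grip_width: 0.0429
gripper_force: 0.0
```

Request:
arm_command:
  rows:
    - {"x":-30,"y":39.7,"z":-1,"az":0,"ax":0,"ay":0,"jaw":0}
    - {"x":-30,"y":39.7,"z":-1,"az":0,"ax":0,"ay":0,"jaw":0}
    - {"x":-30,"y":39.7,"z":-1,"az":0,"ax":0,"ay":0,"jaw":0}
    - {"x":0,"y":0,"z":0,"az":0,"ax":0,"ay":0,"jaw":0}
    - {"x":0,"y":0,"z":0,"az":0,"ax":0,"ay":0,"jaw":0}

```text
clock: 30.18
ee_pos: [0.6369, -0.0254, 0.1998]
ee_rot: [-0.001, 0.834, 0.552, 0.0]
force: [-0.7, 1.3, -0.9]
grip_width: 0.0428
gripper_force: 0.0
```

```bash
python3 - <<'E'
from h import *
print(pose()[:2],move((.639,-.025,.078),67),sense()["joint_pos"])
I,c=snap("wrist"); cv2.imwrite("pics/w13.png",I)
# pin: darkest blob near projection
p=proj(c,(.639,-.025,.11)); q=proj(c,(.639,-.025,.045)); print("expected pin top/bottom px",p,q)
h=cv2.cvtColor(I,cv2.COLOR_BGR2HSV); v=h[...,2]
m=(v<75).astype(np.uint8); m[int(p[1])+60:]=0
k,l,st,ce=cv2.connectedComponentsWithStats(m)
for i in range(1,k):
    if st[i,4]>60: print(st[i],ce[i].round())
for y in range(int(p[1])-24,int(p[1])+40,6): print(y,v[y,int(p[0])-40:int(p[0])+44:4])
E
```

```text
(array([ 0.6369, -0.0254,  0.1998]), np.float64(67.00153082461878)) (array([  1. ,   1.9, 121.8]), array([-0. , -0.1,  0. ])) [ 0.3452  0.4872 -0.52    1.6409  0.2647  1.0847 -0.6506]
expected pin top/bottom px [324.49   203.8264] [324.0203 183.0627]
[   0    0   73   59 1162] [32. 26.]
[193   0  17  46 647] [201.  22.]
[284   0  12 157 727] [287.  78.]
[ 614    0   26  157 1933] [631.  51.]
[431  16  24  27 127] [446.  30.]
[401  32  23  18 138] [411.  42.]
[197  63  18  56 775] [205.  90.]
[ 135  135   51   88 1570] [161. 167.]
[203 136  17  18 208] [211. 144.]
[317 177  19  24 287] [326. 188.]
[267 247  10  16 116] [273. 256.]
[366 247  11  16 119] [370. 256.]
[387 257  14   6  65] [393. 260.]
179 [139 137 137 134 137 137 130 164 169  90  69  67  72  92 122 142 138 138
 137 141 141]
185 [134 139 141 135 137 137 139 140 126  69  62  59  56 130  90  91 102 135
 136 140 138]
191 [135 135 140 136 136 135 137 136 105  58  60  53  50 119 173 158  97  91
 119 137 135]
197 [134 137 141 134 136 138 134 135  90  89  96  88  84  87 123 178 176 171
 121 138 137]
203 [132 136 138 137 133 134 131 133  89  93  95  91  87  75  93  93 135 175
 161 100 146]
209 [134 135 137 133 132 134 134 134 134  91  89  95  91  96  92  92  95 143
 123 136 141]
215 [137 137 134 137 131 131 136 135 139 141 138 139 141 139  97  94  96 135
 142 139 136]
221 [139 137 138 133 130 132 134 138 141 145 144 145 142 143 141 137 140 145
 142 143 137]
227 [138 139 135 134 137 135 135 133 137 141 143 138 141 140 140 142 143 144
 144 144 140]
233 [134 137 138 134 133 134 135 132 134 138 141 138 136 140 139 139 140 141
 138 140 138]
239 [136 137 138 138 135 134 135 134 132 136 137 136 135 112 115 139 140 142
 142 142 137]
```

The pin top is centred at about (326,204), within 2 px of the prediction. Descend and pinch.

Request:
arm_command:
  rows:
    - {"x":1,"y":2.5,"z":40,"az":0,"ax":0,"ay":0,"jaw":0}
    - {"x":0,"y":0,"z":40,"az":0,"ax":0,"ay":0,"jaw":0}
    - {"x":0,"y":0,"z":30,"az":0,"ax":0,"ay":0,"jaw":0}
    - {"x":0,"y":0,"z":11,"az":0,"ax":0,"ay":0,"jaw":0}
    - {"x":0,"y":0,"z":0,"az":0,"ax":0,"ay":0,"jaw":0}
  force: 30

```text
clock: 30.85
ee_pos: [0.6403, -0.0248, 0.0797]
ee_rot: [0.0, 0.834, 0.552, 0.001]
force: [-0.7, -1.1, 0.3]
grip_width: 0.0427
gripper_force: 0.0
```

Request:
arm_command:
  rows:
    - {"x":0,"y":0,"z":0,"az":0,"ax":0,"ay":0,"jaw":1}
    - {"x":0,"y":0,"z":0,"az":0,"ax":0,"ay":0,"jaw":1}
    - {"x":0,"y":0,"z":0,"az":0,"ax":0,"ay":0,"jaw":1}
    - {"x":0,"y":0,"z":0,"az":0,"ax":0,"ay":0,"jaw":1}

```text
clock: 31.35
ee_pos: [0.6412, -0.0249, 0.0814]
ee_rot: [0.001, 0.834, 0.551, 0.002]
force: [-2.0, 1.9, 7.3]
grip_width: 0.015
gripper_force: 29.7
```

```bash
python3 -c "
from h import *
s=sense();print(pose()[:2],rk(pose()[0]),s['grip_width'],s['force'],s['gripper_force'])"
```

```text
(array([ 0.6412, -0.0249,  0.0814]), np.float64(66.9380859009177)) [ 79.6 -24.8] 0.015019423150796372 [-1.9951  1.8876  7.3246] 29.742181599140167
```

Request:
arm_command:
  rows:
    - {"x":-9.1,"y":-7.5,"z":0,"az":0,"ax":0,"ay":0,"jaw":1}
    - {"x":-7,"y":-9.8,"z":0,"az":0,"ax":0,"ay":0,"jaw":1}
    - {"x":-4.2,"y":-11.3,"z":0,"az":0,"ax":0,"ay":0,"jaw":1}
    - {"x":0,"y":0,"z":0,"az":0,"ax":0,"ay":0,"jaw":1}

```text
clock: 31.85
ee_pos: [0.6087, -0.0381, 0.0815]
ee_rot: [0.004, 0.835, 0.55, 0.002]
force: [2.3, -5.9, 4.4]
grip_width: 0.0151
gripper_force: 30.2
```

```bash
python3 -c "
from h import *
s=sense();print(pose()[:2],rk(pose()[0]),s['grip_width'],s['force'],s['moment'],s['gripper_force'])"
```

```text
(array([ 0.6087, -0.0381,  0.0815]), np.float64(66.67273733743082)) [ 54.8 -49.7] 0.015121394088467782 [ 2.3398 -5.8735  4.3589] [-1.2791 -0.5734 -0.2551] 30.227698981761932
```

Request:
arm_command:
  rows:
    - {"x":0.5,"y":-12,"z":0,"az":0,"ax":0,"ay":0,"jaw":1}
    - {"x":3,"y":-11.8,"z":0,"az":0,"ax":0,"ay":0,"jaw":1}
    - {"x":5.5,"y":-11,"z":0,"az":0,"ax":0,"ay":0,"jaw":1}
    - {"x":7.6,"y":-9.2,"z":0,"az":0,"ax":0,"ay":0,"jaw":1}
    - {"x":0,"y":0,"z":0,"az":0,"ax":0,"ay":0,"jaw":1}

```text
clock: 32.48
ee_pos: [0.5721, -0.0039, 0.0812]
ee_rot: [0.002, 0.835, 0.55, -0.0]
force: [-3.8, -4.2, 11.2]
grip_width: 0.0147
gripper_force: 30.9
```

```bash
python3 -c "
from h import *
s=sense();print(pose()[:2],rk(pose()[0]),s['grip_width'],s['force'],s['moment'],s['gripper_force'])"
```

```text
(array([ 0.5721, -0.0039,  0.0812]), np.float64(66.76821857834113)) [  7.8 -32.5] 0.014728949308344447 [-3.775  -4.2139 11.1601] [-0.8192  0.9142 -0.1358] 30.854676961898804
```

Request:
arm_command:
  rows:
    - {"x":9.8,"y":-7,"z":0,"az":0,"ax":0,"ay":0,"jaw":1}
    - {"x":11.3,"y":-4.2,"z":0,"az":0,"ax":0,"ay":0,"jaw":1}
    - {"x":10.3,"y":-1.2,"z":0,"az":0,"ax":0,"ay":0,"jaw":1}
    - {"x":3,"y":0,"z":0,"az":0,"ax":0,"ay":0,"jaw":1}
    - {"x":0,"y":0,"z":0,"az":0,"ax":0,"ay":0,"jaw":1}

```text
clock: 33.1
ee_pos: [0.5736, 0.0341, 0.0811]
ee_rot: [0.001, 0.835, 0.55, -0.001]
force: [-5.5, -1.9, 11.6]
grip_width: 0.0147
gripper_force: 31.0
```

```bash
python3 -c "
from h import *
s=sense();print(pose()[:2],rk(pose()[0]),s['grip_width'],s['force'],RU@s['force'][:2],s['gripper_force'])"
```

```text
(array([0.5736, 0.0341, 0.0811]), np.float64(66.79605675481916)) [-5.7  3.1] 0.014726989659017808 [-5.4791 -1.8652 11.6007] [-4.3147 -3.8577] 30.964060127735138
```

Request:
arm_command:
  rows:
    - {"x":3,"y":0,"z":0,"az":0,"ax":0,"ay":0,"jaw":1}
    - {"x":2,"y":0,"z":0,"az":0,"ax":0,"ay":0,"jaw":1}
    - {"x":0,"y":0,"z":0,"az":0,"ax":0,"ay":0,"jaw":1}

```text
clock: 33.48
ee_pos: [0.5753, 0.0381, 0.0811]
ee_rot: [0.001, 0.835, 0.55, -0.001]
force: [-6.0, -3.2, 12.2]
grip_width: 0.0151
gripper_force: 31.0
```

```bash
python3 -c "
from h import *
s=sense();print(rk(pose()[0]),s['grip_width'],s['force'],RU@s['force'][:2],s['gripper_force'])"
```

```text
[-5.7  7.4] 0.015052258756193516 [-5.9929 -3.1827 12.2406] [-4.2729 -5.2713] 30.952336192131042
```

Request:
arm_command:
  rows:
    - {"x":0,"y":0,"z":0,"az":0,"ax":0,"ay":0,"jaw":0}
    - {"x":0,"y":0,"z":0,"az":0,"ax":0,"ay":0,"jaw":0}
    - {"x":0,"y":0,"z":-40,"az":0,"ax":0,"ay":0,"jaw":0}
    - {"x":0,"y":0,"z":-40,"az":0,"ax":0,"ay":0,"jaw":0}
    - {"x":-40,"y":0,"z":-40,"az":0,"ax":0,"ay":0,"jaw":0}

```text
clock: 34.1
ee_pos: [0.5611, 0.0063, 0.201]
ee_rot: [-0.0, 0.833, 0.554, 0.002]
force: [0.1, -1.3, 0.3]
grip_width: 0.0425
gripper_force: 0.0
```

Request:
arm_command:
  rows:
    - {"x":-40,"y":0,"z":0,"az":0,"ax":0,"ay":0,"jaw":0}
    - {"x":0,"y":0,"z":0,"az":0,"ax":0,"ay":0,"jaw":0}
    - {"x":0,"y":0,"z":0,"az":0,"ax":0,"ay":0,"jaw":0}

```text
clock: 34.48
ee_pos: [0.5448, -0.0329, 0.1994]
ee_rot: [0.0, 0.834, 0.551, 0.001]
force: [-0.0, 0.4, 0.1]
grip_width: 0.0429
gripper_force: 0.0
```

```bash
python3 - <<'E'
from h import *
s=sense();print(rk(pose()[0]),pose()[:2],s["joint_pos"])
I,c=snap("wrist"); np.save("w14.npy",c["V"]); cv2.imwrite("pics/w14.png",I)
S,_=snap("side"); cv2.imwrite("pics/s14.png",S)
print("pred pin top",proj(c,wr(-6,-2,110)),"panel tip",proj(c,wr(-42,-2,46)),"hinge",proj(c,wr(40,-2,46)))
cv2.imwrite("pics/v14.png",np.hstack([cv2.resize(I[0:260,120:520],(480,312),interpolation=2),cv2.resize(S[180:280,260:360],(312,312),interpolation=2)]))
E
```

```text
[ -6.  -69.8] (array([ 0.5448, -0.0329,  0.1994]), np.float64(66.92762914796484)) [ 0.4231  0.3415 -0.5472  1.8558  0.2079  0.9991 -0.6141]
pred pin top [321.912  112.4291] panel tip [281.1218 110.3659] hinge [373.7808 110.4051]
```

View pics/v14.png

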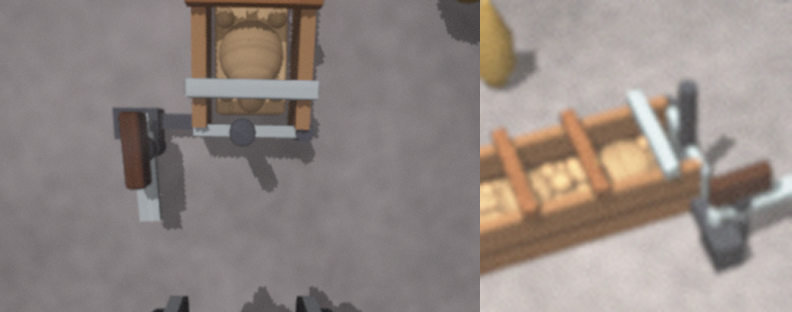

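The left half shows the gate lying level across the mouth, so it is shut. The pin is at crop (242,131), as predicted. The catch handle's top face runs from crop (130,111) to (136,188), with the tongue pointing out.

```bash
python3 - <<'E'
from h import *
c=cam("wrist",sense());c["V"]=np.load("w14.npy")
I=cv2.imread("pics/w14.png");h=cv2.cvtColor(I,cv2.COLOR_BGR2HSV)
m=((h[...,2]>55)&(h[...,1]>90)&((h[...,0]<11)|(h[...,0]>172))).astype(np.uint8);m[:85]=0;m[165:]=0;m[:,:210]=0;m[:,260:]=0
m=cv2.morphologyEx(m,cv2.MORPH_OPEN,np.ones((3,3),np.uint8))
cs,_=cv2.findContours(m,0,1);k=max(cs,key=cv2.contourArea)
P=np.array([rk(onplane(c,p[0],.080)) for p in k],np.float32);print(cv2.boundingRect(k),cv2.minAreaRect(P))
for p in((121,112),(138,111),(127,188),(146,186)): print(rk(onplane(c,(120+p[0]/1.2,p[1]/1.2),.08)))
v=h[...,2]; print([(x,np.where(h[95:125,x,2]>150)[0]+95) for x in (290,300,345,355,365)])
print(move(wr(-80,-16,200),67))
E
```

```text
(225, 127, 15, 29) ((-79.04057312011719, -25.096187591552734), (11.022207260131836, 22.446809768676758), 2.353321075439453)
[-84.4  11.9]
[-73.3  12.4]
[-84.4 -37.6]
[-71.3 -36.3]
[(290, array([110, 111, 112])), (300, array([104, 105, 106, 107, 108, 109, 110, 111, 112])), (345, array([105, 106, 107, 108, 109, 110, 111, 112, 113])), (355, array([105, 106, 107, 108, 109, 110, 111, 112, 113])), (365, array([112]))]
(array([ 52.9, -73.8,  -0.7]), array([ 0.1, -0.1,  0. ]))
```

Request:
arm_command:
  rows:
    - {"x":27.7,"y":-36.4,"z":0,"az":0,"ax":0,"ay":0,"jaw":0}
    - {"x":27.7,"y":-36.4,"z":40,"az":0,"ax":0,"ay":0,"jaw":0}
    - {"x":0,"y":0,"z":0,"az":0,"ax":0,"ay":0,"jaw":0}
    - {"x":0,"y":0,"z":0,"az":0,"ax":0,"ay":0,"jaw":0}

```text
clock: 35.08
ee_pos: [0.5001, 0.0468, 0.1595]
ee_rot: [0.0, 0.834, 0.552, 0.001]
force: [1.1, 1.0, 0.1]
grip_width: 0.0424
gripper_force: 0.0
```

```bash
python3 - <<'E'
from h import *
print(rk(pose()[0]),pose()[:2]); I,c=snap("wrist"); cv2.imwrite("pics/w15.png",I)
h=cv2.cvtColor(I,cv2.COLOR_BGR2HSV)
q=[proj(c,wr(x,y,80)) for x in(-86,-72) for y in(-39,13)]; print(np.round(q))
m=((h[...,2]>50)&(h[...,1]>100)&((h[...,0]<12)|(h[...,0]>172))).astype(np.uint8)
k,l,st,ce=cv2.connectedComponentsWithStats(m)
for i in range(1,k):
    if st[i,4]>150: print(st[i],ce[i].round())
for r in range(150,250,8): print(r,[(x,*h[r,x].tolist()) for x in range(296,350,5)])
E
```

```text
[-78.3 -13.9] (array([0.5001, 0.0468, 0.1595]), np.float64(67.0044326263808))
[[311. 242.]
 [311. 173.]
 [330. 242.]
 [331. 173.]]
[311 184  17  54 714] [320. 213.]
150 [(296, 174, 11, 120), (301, 170, 12, 125), (306, 174, 10, 123), (311, 160, 12, 123), (316, 167, 18, 127), (321, 171, 14, 128), (326, 174, 9, 138), (331, 169, 14, 149), (336, 177, 15, 150), (341, 0, 9, 146), (346, 176, 12, 145)]
158 [(296, 115, 17, 89), (301, 125, 18, 86), (306, 116, 23, 90), (311, 113, 27, 86), (316, 120, 20, 90), (321, 120, 24, 85), (326, 120, 20, 88), (331, 126, 19, 67), (336, 130, 21, 74), (341, 150, 7, 74), (346, 143, 14, 74)]
166 [(296, 117, 26, 89), (301, 124, 23, 87), (306, 124, 23, 87), (311, 128, 22, 92), (316, 105, 7, 138), (321, 100, 5, 142), (326, 135, 17, 90), (331, 138, 15, 83), (336, 124, 19, 96), (341, 130, 25, 92), (346, 129, 19, 92)]
174 [(296, 120, 23, 90), (301, 130, 26, 89), (306, 131, 23, 88), (311, 10, 71, 79), (316, 8, 72, 88), (321, 7, 59, 90), (326, 8, 65, 78), (331, 175, 15, 100), (336, 170, 13, 116), (341, 168, 12, 104), (346, 171, 17, 108)]
182 [(296, 143, 11, 95), (301, 1
[... 1274 characters left out ...]
, (346, 168, 9, 135)]
230 [(296, 171, 13, 140), (301, 176, 13, 136), (306, 175, 11, 137), (311, 4, 47, 86), (316, 8, 113, 88), (321, 9, 116, 86), (326, 7, 109, 84), (331, 173, 11, 92), (336, 159, 20, 91), (341, 174, 14, 92), (346, 167, 17, 137)]
238 [(296, 170, 11, 139), (301, 170, 11, 137), (306, 174, 9, 135), (311, 162, 10, 127), (316, 8, 67, 91), (321, 6, 53, 91), (326, 5, 30, 95), (331, 170, 8, 92), (336, 175, 17, 92), (341, 170, 12, 126), (346, 173, 15, 140)]
246 [(296, 171, 13, 137), (301, 170, 11, 137), (306, 175, 11, 135), (311, 150, 3, 148), (316, 98, 15, 139), (321, 107, 15, 119), (326, 101, 17, 120), (331, 165, 10, 99), (336, 175, 17, 89), (341, 170, 12, 131), (346, 174, 10, 133)]
```

Request:
arm_command:
  rows:
    - {"x":1.5,"y":-1.3,"z":40,"az":0,"ax":0,"ay":0,"jaw":0}
    - {"x":0,"y":0,"z":35,"az":0,"ax":0,"ay":0,"jaw":0}
    - {"x":0,"y":0,"z":20,"az":0,"ax":0,"ay":0,"jaw":0}
    - {"x":0,"y":0,"z":9,"az":0,"ax":0,"ay":0,"jaw":0}
    - {"x":0,"y":0,"z":0,"az":0,"ax":0,"ay":0,"jaw":0}
  force: 30

```text
clock: 35.75
ee_pos: [0.4999, 0.0477, 0.0556]
ee_rot: [0.0, 0.835, 0.551, 0.001]
force: [-0.4, -0.3, 0.7]
grip_width: 0.0424
gripper_force: 0.0
```

Request:
arm_command:
  rows:
    - {"x":0,"y":0,"z":0,"az":0,"ax":0,"ay":0,"jaw":1}
    - {"x":0,"y":0,"z":0,"az":0,"ax":0,"ay":0,"jaw":1}
    - {"x":0,"y":0,"z":0,"az":0,"ax":0,"ay":0,"jaw":1}
    - {"x":0,"y":0,"z":0,"az":0,"ax":0,"ay":0,"jaw":1}

```text
clock: 36.25
ee_pos: [0.4991, 0.0484, 0.0566]
ee_rot: [0.001, 0.834, 0.551, 0.001]
force: [-3.8, 0.5, 5.4]
grip_width: 0.0136
gripper_force: 31.5
```

```bash
python3 -c "
from h import *
s=sense();print(pose()[:2],rk(pose()[0]),s['grip_width'],s['force'],s['moment'],s['gripper_force'])"
```

```text
(array([0.4991, 0.0484, 0.0566]), np.float64(66.93008044187559)) [-79.8 -12.8] 0.013563456262026269 [-3.8415  0.5057  5.4406] [0.1855 0.7702 0.1023] 31.52944916859269
```

Request:
arm_command:
  rows:
    - {"x":0,"y":0,"z":0,"az":-8.8,"ax":0,"ay":0,"jaw":1}
    - {"x":0,"y":0,"z":0,"az":-8.8,"ax":0,"ay":0,"jaw":1}
    - {"x":0,"y":0,"z":0,"az":-8.8,"ax":0,"ay":0,"jaw":1}
    - {"x":0,"y":0,"z":0,"az":-8.8,"ax":0,"ay":0,"jaw":1}
    - {"x":0,"y":0,"z":0,"az":-8.8,"ax":0,"ay":0,"jaw":1}

```text
clock: 36.88
ee_pos: [0.4994, 0.0485, 0.0566]
ee_rot: [0.001, 0.565, 0.825, 0.001]
force: [-2.0, 1.2, 4.4]
grip_width: 0.0129
gripper_force: 31.2
```

```bash
python3 -c "
from h import *
s=sense();print(pose()[:2],rk(pose()[0]),s['grip_width'],s['force'],s['moment'],s['gripper_force'])"
```

```text
(array([0.4994, 0.0485, 0.0566]), np.float64(111.17781887025792)) [-79.6 -12.6] 0.012895872711202119 [-1.9669  1.2379  4.4455] [ 0.2508  0.484  -0.1069] 31.16414599120617
```

Request:
arm_command:
  rows:
    - {"x":0,"y":0,"z":0,"az":-8.8,"ax":0,"ay":0,"jaw":1}
    - {"x":0,"y":0,"z":0,"az":-8.8,"ax":0,"ay":0,"jaw":1}
    - {"x":0,"y":0,"z":0,"az":-8.8,"ax":0,"ay":0,"jaw":1}
    - {"x":0,"y":0,"z":0,"az":-8.8,"ax":0,"ay":0,"jaw":1}
    - {"x":0,"y":0,"z":0,"az":-8.8,"ax":0,"ay":0,"jaw":1}

```text
clock: 37.5
ee_pos: [0.4992, 0.0487, 0.0553]
ee_rot: [0.001, 0.215, 0.977, 0.001]
force: [1.8, 3.4, -9.7]
grip_width: 0.0133
gripper_force: 29.3
```

Request:
arm_command:
  rows:
    - {"x":0,"y":0,"z":0,"az":0,"ax":0,"ay":0,"jaw":1}
    - {"x":0,"y":0,"z":0,"az":0,"ax":0,"ay":0,"jaw":1}

```text
clock: 37.75
ee_pos: [0.4992, 0.0486, 0.0554]
ee_rot: [0.001, 0.218, 0.976, 0.001]
force: [2.2, 4.3, -10.3]
grip_width: 0.0134
gripper_force: 29.4
```

```bash
python3 -c "
from h import *
s=sense();print(pose()[:2],rk(pose()[0]),s['grip_width'],s['force'],s['moment'],s['gripper_force'],s['joint_pos'])"
```

```text
(array([0.4992, 0.0486, 0.0554]), np.float64(154.797522449167)) [-79.8 -12.5] 0.013407890717923948 [  2.1609   4.2626 -10.3152] [ 0.867  -0.4583  0.0112] 29.359812140464783 [ 0.5004  0.5943 -0.8814  2.0613  0.655   0.7864  0.3474]
```

Fz went from +4 to −10 N, so the catch is being drawn down. Release and lift.

Request:
arm_command:
  rows:
    - {"x":0,"y":0,"z":0,"az":0,"ax":0,"ay":0,"jaw":0}
    - {"x":0,"y":0,"z":0,"az":0,"ax":0,"ay":0,"jaw":0}
    - {"x":0,"y":0,"z":0,"az":0,"ax":0,"ay":0,"jaw":0}
    - {"x":0,"y":0,"z":-35,"az":0,"ax":0,"ay":0,"jaw":0}
    - {"x":0,"y":0,"z":-50,"az":0,"ax":0,"ay":0,"jaw":0}

```text
clock: 38.38
ee_pos: [0.4981, 0.0476, 0.1407]
ee_rot: [-0.001, 0.217, 0.976, -0.0]
force: [0.2, -0.3, 0.3]
grip_width: 0.043
gripper_force: 0.0
```

Request:
arm_command:
  rows:
    - {"x":0,"y":0,"z":-50,"az":0,"ax":0,"ay":0,"jaw":0}
    - {"x":0,"y":30,"z":-10,"az":0,"ax":0,"ay":0,"jaw":0}
    - {"x":0,"y":0,"z":0,"az":0,"ax":0,"ay":0,"jaw":0}
    - {"x":0,"y":0,"z":0,"az":0,"ax":0,"ay":0,"jaw":0}

```text
clock: 38.88
ee_pos: [0.511, 0.0746, 0.2]
ee_rot: [0.0, 0.217, 0.976, -0.0]
force: [1.3, -1.5, -0.3]
grip_width: 0.0425
gripper_force: 0.0
```

```bash
python3 - <<'E'
from h import *
p,y,_=pose();print(p,y,rk(p)); I,c=snap("wrist"); cv2.imwrite("pics/w16.png",I); S,sc=snap("side"); cv2.imwrite("pics/s16.png",S)
h=cv2.cvtColor(I,cv2.COLOR_BGR2HSV)
m=((h[...,2]>40)&(h[...,1]>55)&((h[...,0]<12)|(h[...,0]>172))&(h[...,2]<110)).astype(np.uint8)
q=np.round([proj(c,wr(x,yy,76)) for x,yy in((-106,-12.5),(-54,-12.5))]); print("pred handle ends",q)
tp=proj(c,wr(-30,-12.5,38));pn=proj(c,wr(-6,0,110));print("tongue pred",proj(c,wr(-24,-12.5,42)),"pin",pn)
k,l,st,ce=cv2.connectedComponentsWithStats(m)
for i in range(1,k):
    if st[i,4]>200:
        cs,_=cv2.findContours((l==i).astype(np.uint8),0,1)
        P=np.array([rk(onplane(c,a[0],.076)) for a in max(cs,key=len)],np.float32)
        if np.linalg.norm(P.mean(0)-(-80,-13))<40: print(st[i],ce[i].round(),cv2.minAreaRect(P))
b=((h[...,1]<40)&(h[...,2]>160)).astype(np.uint8); b=cv2.morphologyEx(b,cv2.MORPH_OPEN,np.ones((3,3),np.uint8))
k,l,st,ce=cv2.connectedComponentsWithStats(b)
for i in range(1,k):
    if st[i,4]>60:
        cs,_=cv2.findContours((l==i).astype(np.uint8),0,1)
        P=np.array([rk(onplane(c,a[0],.044)) for a in max(cs,key=len)],np.float32); print("bright",st[i],P.min(0),P.max(0),cv2.minAreaRect(P)[2])
E
```

```text
[0.511  0.0746 0.2   ] 154.9055258421449 [-79.1  15.9]
pred handle ends [[287. 164.]
 [291. 222.]]
tongue pred [295.8193 238.2082] pin [305.9288 290.9892]
[281 161  17  59 894] [289. 189.] ((-82.78997802734375, -12.192888259887695), (13.704134941101074, 51.495140075683594), 86.69812774658203)
bright [511 191  16  10  99] [-66.5 199.6] [-56.9 215.7] 87.13753509521484
bright [289 217  12  21 196] [-47.3 -18.5] [-26.2  -6.9] 86.76029968261719
bright [332 227  12  83 925] [-35.6  21.8] [60. 35.] 88.55477905273438
bright [305 233   7  15  99] [-30.2  -3.6] [-14.7   3. ] 87.39744567871094
```

Handle and tongue are aligned with the shut gate. I'll check the drop by gently touching the handle top with the fingers shut: about 76 mm means dropped, 80 mm means not.

Request:
arm_command:
  rows:
    - {"x":0.8,"y":-28.4,"z":20,"az":0,"ax":0,"ay":0,"jaw":1}
    - {"x":0,"y":0,"z":40,"az":0,"ax":0,"ay":0,"jaw":1}
    - {"x":0,"y":0,"z":40,"az":0,"ax":0,"ay":0,"jaw":1}
    - {"x":0,"y":0,"z":14,"az":0,"ax":0,"ay":0,"jaw":1}
    - {"x":0,"y":0,"z":0,"az":0,"ax":0,"ay":0,"jaw":1}

```text
clock: 39.6
ee_pos: [0.4986, 0.0498, 0.0861]
ee_rot: [-0.0, 0.217, 0.976, 0.0]
force: [-0.6, 0.3, 0.3]
grip_width: 0.0001
gripper_force: 0.0
```

Request:
arm_command:
  rows:
    - {"x":0,"y":0,"z":2,"az":0,"ax":0,"ay":0,"jaw":1}
    - {"x":0,"y":0,"z":1,"az":0,"ax":0,"ay":0,"jaw":1}
    - {"x":0,"y":0,"z":1,"az":0,"ax":0,"ay":0,"jaw":1}
    - {"x":0,"y":0,"z":0,"az":0,"ax":0,"ay":0,"jaw":1}

```text
clock: 40.1
ee_pos: [0.4992, 0.0498, 0.0828]
ee_rot: [0.001, 0.217, 0.976, 0.0]
force: [-0.0, 0.1, 0.8]
grip_width: -0.0001
gripper_force: 0.0
```

Request:
arm_command:
  rows:
    - {"x":0,"y":0,"z":1,"az":0,"ax":0,"ay":0,"jaw":1}
    - {"x":0,"y":0,"z":1,"az":0,"ax":0,"ay":0,"jaw":1}
    - {"x":0,"y":0,"z":0,"az":0,"ax":0,"ay":0,"jaw":1}

```text
clock: 40.48
ee_pos: [0.499, 0.0498, 0.0804]
ee_rot: [0.001, 0.217, 0.976, 0.0]
force: [-0.6, 0.5, 0.4]
grip_width: 0.0003
gripper_force: 0.0
```

Request:
arm_command:
  rows:
    - {"x":0,"y":0,"z":1,"az":0,"ax":0,"ay":0,"jaw":1}
    - {"x":0,"y":0,"z":1,"az":0,"ax":0,"ay":0,"jaw":1}
    - {"x":0,"y":0,"z":0,"az":0,"ax":0,"ay":0,"jaw":1}

```text
clock: 40.85
ee_pos: [0.499, 0.0498, 0.0784]
ee_rot: [0.001, 0.217, 0.976, 0.0]
force: [1.0, 0.1, -0.0]
grip_width: 0.0
gripper_force: 0.0
```

Request:
arm_command:
  rows:
    - {"x":0,"y":0,"z":1,"az":0,"ax":0,"ay":0,"jaw":1}
    - {"x":0,"y":0,"z":0,"az":0,"ax":0,"ay":0,"jaw":1}

```text
clock: 41.1
ee_pos: [0.499, 0.0498, 0.0774]
ee_rot: [0.001, 0.217, 0.976, 0.0]
force: [-0.6, -0.2, -0.7]
grip_width: 0.0
gripper_force: 0.0
```

Request:
arm_command:
  rows:
    - {"x":0,"y":0,"z":1,"az":0,"ax":0,"ay":0,"jaw":1}
    - {"x":0,"y":0,"z":0,"az":0,"ax":0,"ay":0,"jaw":1}

```text
clock: 41.35
ee_pos: [0.499, 0.0498, 0.0764]
ee_rot: [0.001, 0.217, 0.976, 0.0]
force: [-0.2, 0.5, 0.1]
grip_width: -0.0003
gripper_force: 0.0
```

Request:
arm_command:
  rows:
    - {"x":0,"y":0,"z":1,"az":0,"ax":0,"ay":0,"jaw":1}
    - {"x":0,"y":0,"z":0,"az":0,"ax":0,"ay":0,"jaw":1}

```text
clock: 41.6
ee_pos: [0.4992, 0.0499, 0.076]
ee_rot: [0.001, 0.217, 0.976, 0.0]
force: [-1.5, 0.0, 4.5]
grip_width: -0.0
gripper_force: 2.5
```

The fingers touched the handle at 76.0 mm, so the catch has dropped. Lift clear and run a last check.

Request:
arm_command:
  rows:
    - {"x":0,"y":0,"z":-30,"az":0,"ax":0,"ay":0,"jaw":1}
    - {"x":0,"y":0,"z":-50,"az":0,"ax":0,"ay":0,"jaw":1}
    - {"x":0,"y":0,"z":-50,"az":0,"ax":0,"ay":0,"jaw":1}
    - {"x":-30,"y":-40,"z":0,"az":0,"ax":0,"ay":0,"jaw":1}
    - {"x":-30,"y":-50,"z":0,"az":0,"ax":0,"ay":0,"jaw":1}

```text
clock: 42.22
ee_pos: [0.5159, -0.0575, 0.2067]
ee_rot: [0.002, 0.216, 0.976, 0.0]
force: [1.1, -1.4, -0.5]
grip_width: 0.0
gripper_force: 0.0
```

Request:
arm_command:
  rows:
    - {"x":0,"y":-50,"z":0,"az":0,"ax":0,"ay":0,"jaw":1}
    - {"x":0,"y":-50,"z":0,"az":0,"ax":0,"ay":0,"jaw":1}
    - {"x":0,"y":0,"z":0,"az":0,"ax":0,"ay":0,"jaw":1}
    - {"x":0,"y":0,"z":0,"az":0,"ax":0,"ay":0,"jaw":1}

```text
clock: 42.72
ee_pos: [0.4728, -0.1472, 0.2055]
ee_rot: [0.001, 0.217, 0.976, 0.001]
force: [-0.5, 0.2, 0.4]
grip_width: -0.0001
gripper_force: 0.0
```

```bash
python3 - <<'E'
from h import *
print(pose()[0])
S,sc=snap("side");T,tc=snap("top");cv2.imwrite("pics/sF.png",S);cv2.imwrite("pics/tF.png",T)
for n,I,c in(("side",S,sc),("top",T,tc)):
    O=cv2.imread(f"pics/{n[0].upper()}.png"); d=(np.abs(O.astype(int)-I).max(2)>40).astype(np.uint8); d=cv2.morphologyEx(d,cv2.MORPH_OPEN,np.ones((3,3),np.uint8))
    k,l,st,ce=cv2.connectedComponentsWithStats(cv2.dilate(d,np.ones((5,5))))
    for i in range(1,k):
        if st[i,4]>60: print(n,st[i],onplane(c,ce[i],.03),rk(onplane(c,ce[i],.03)))
# low blanks in lane (fig wood brighter/yellower than planks) from top: profile along lane
h=cv2.cvtColor(T,cv2.COLOR_BGR2HSV)
for y in range(-10,270,10):
    p=proj(tc,wr(0,y,30)).round().astype(int); print(y,h[p[1],p[0]].tolist(),end=" ")
E
```

```text
[ 0.4728 -0.1472  0.2055]
side [  386     0   254   165 12461] [ 0.8355 -1.0551  0.03  ] [ 661.  -897.2]
side [630   9  10  35 253] [ 0.4316 -1.7457  0.03  ] [  559.  -1690.7]
side [ 604   39   36   80 1804] [ 0.3071 -1.2512  0.03  ] [  251.2 -1284.1]
side [ 578  138   62   72 2369] [ 0.1509 -0.6946  0.03  ] [-110.  -832.8]
side [ 405  161  184  129 6359] [ 0.315  -0.3613  0.03  ] [ -89.2 -461.9]
side [366 167  34  33 789] [ 0.5772 -0.2018  0.03  ] [  89.8 -212.6]
side [ 317  180   52   82 1542] [0.5538 0.0062 0.03  ] [-13.  -30.2]
side [297 222  21  18 307] [0.6046 0.0712 0.03  ] [ 8.4 49.4]
side [274 229  22  17 305] [0.6295 0.1258 0.03  ] [ 10.  109.4]
side [254 236  19  17 268] [0.6514 0.1782 0.03  ] [  9.7 166.2]
side [588 252  52  40 880] [ 0.0049 -0.3295  0.03  ] [-387.1 -553.8]
side [538 295  11  15 127] [ 0.0834 -0.1476  0.03  ] [-385.9 -355.7]
side [550 296  23  38 354] [ 0.0423 -0.1452  0.03  ] [-424.7 -369.5]
side [ 259  312   49   41 1076] [0.4395 0.3025 0.03  ] [-234.   197.8]
side [632 318   8  28 158] [-0.0845 -0.2119  0.03  ] [-515.4 -480.5]
side [558 350  12  10 111
[... 391 characters left out ...]
 219   156   159 14657] [ 0.3177 -0.348   0.03  ] [ -91.9 -448.5]
top [223 237  38  21 512] [0.4516 0.282  0.03  ] [-214.8  183.6]
top [ 484  308  156   92 5642] [ 0.1347 -0.7195  0.03  ] [-115.2 -862.1]
-10 [7, 30, 77] 0 [129, 27, 67] 10 [125, 23, 66] 20 [14, 142, 111] 30 [90, 5, 202] 40 [14, 102, 155] 50 [15, 126, 193] 60 [15, 129, 184] 70 [14, 131, 164] 80 [14, 132, 104] 90 [11, 171, 161] 100 [14, 129, 107] 110 [15, 123, 217] 120 [14, 130, 141] 130 [15, 126, 198] 140 [14, 130, 108] 150 [11, 171, 160] 160 [14, 128, 158] 170 [15, 127, 206] 180 [14, 118, 186] 190 [5, 32, 157] 200 [4, 27, 152] 210 [11, 176, 161] 220 [4, 25, 150] 230 [6, 30, 86] 240 [3, 28, 162] 250 [8, 36, 86] 260 [3, 34, 74]
```

```bash
python3 - <<'E'
from h import *
for n,d in(("t","top"),("s","side")):
    T=cv2.imread(f"pics/{n}F.png").astype(int);O=cv2.imread(f"pics/{d[0].upper()}.png").astype(int);c=cam(d)
    m=(np.abs(T-O).max(2)>22).astype(np.uint8); z=np.zeros_like(m)
    q=np.array([proj(c,(x,y,.03)) for x,y in((.34,.2),(.34,.43),(.53,.43),(.53,.2))],np.int32); cv2.fillPoly(z,[q],1)
    m=cv2.morphologyEx(m&z,cv2.MORPH_OPEN,np.ones((3,3),np.uint8))
    k,l,st,ce=cv2.connectedComponentsWithStats(m); print(d,st[1:],ce[1:])
    pr=np.array([proj(c,(.439+a*.99-b*.12*0,.32+b,zz)) for a in(-.027,.027) for b in(-.042,.042) for zz in(.006,.034)]);print(" pred plinth",pr.min(0),pr.max(0)," shell top",proj(c,(.439,.32,.072)))
E
```

```text
top [[242 239  17  18 150]
 [240 241   9   8  51]
 [225 242   5   5  23]
 [230 246  12   9  89]
 [225 249   4   4  14]
 [226 254   5   4  19]] [[252.2933 247.94  ]
 [244.0588 244.4118]
 [226.8696 243.8261]
 [235.5281 249.9775]
 [226.5    250.5   ]
 [227.8947 255.5789]]
 pred plinth [217.6019 241.7661] [247.8761 260.4023]  shell top [228.3672 251.824 ]
side [[285 308   8   5  27]
 [270 311  17  17 229]
 [270 315  36  37 428]
 [289 324   4   5  16]
 [260 327  13  12 103]
 [266 342   3   3   9]] [[288.3333 310.2593]
 [278.5066 319.3406]
 [286.2617 333.7266]
 [290.5    326.    ]
 [265.8544 332.6311]
 [267.     343.    ]]
 pred plinth [252.0284 313.9672] [299.7319 363.1729]  shell top [274.3505 325.2918]
```

```bash
python3 - <<'E'
from h import *
S=[cv2.imread(f"pics/{n}.png").astype(int)[285:400,210:335] for n in("s14","s16","sF")]
for a in S[:2]: print((np.abs(a-S[2]).max(2)>40).sum())
c=cam("side");I=cv2.imread("pics/w12.png")  # wrist view right after placing
s=sense();s["ee_pos"]=np.array([.4405,.3208,.1913]);t=np.radians(96.72);s["ee_rot"]=np.array([.002,.664,.747,.004])
turtles(cam("wrist",s),I,.034,(900,90000))
h=cv2.cvtColor(I,cv2.COLOR_BGR2HSV);m=((h[...,0]>13)&(h[...,0]<25)&(h[...,1]>60)&(h[...,1]<108)&(h[...,2]>90)).astype(np.uint8);m[:, :290]=0;m[:,360:]=0
ys,xs=np.where(cv2.morphologyEx(m,cv2.MORPH_OPEN,np.ones((3,3),np.uint8)));P=np.array([onplane(cam("wrist",s),(x,y),.034)[:2] for x,y in zip(xs,ys)],np.float32);print(cv2.minAreaRect(P))
E
```

```text
0
0
[  240    77   154   191 26754] [319. 169.] [438.5 325.5] [136.  182.3] 8.1
[ 490  188  150  150 4353] [561. 264.] [701.5 269.5] [189.5 123.3] 82.4Traceback (most recent call last):
  File "<stdin>", line 8, in <module>
  File "h.py", line 8, in cam
    c=get_calibration(n)
ValueError: time passes only in moves, steps and waits
```

```bash
python3 -c "
from bench import *
print(finish_job())"
```

```text
the job is handed in; nothing more can be done
None
```

Job handed in at about 43 s: both low blanks (only three blanks were present) are fully inside the rack, the tall one is upright in the tray, the gate is shut and the catch is locked (handle top touched at 76 mm, a 4 mm drop), and the before/after pictures show no change at the bowl, plumb bob or farmer.

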